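# Hold a plate group pressed for taping

## Task

Set the numbered collar of the taping fixture to 4 and let go of it. Then stand the upright plate group on the fixture's bed between the side rails and press its broad face squarely against the sprung pressure plate until the plate's pointer stands between the two lines, never driving the plate to the end of its travel and without shifting the tape, tester and tools lying around. Finish while the gripper still holds the group upright and pressed there with that steady force, so that a colleague can tape it.

Things in the scene. Friction and masses are not known exactly. Their poses are not given: they have to be found in the camera images.
- plate_group: upright dark grey lead plate pack standing on the table, right of the fixture: 30 mm thick (own x), 118 to 127 wide (y), 132 high, with two cast posts on top (to 145 mm, one near each end); about 0.75 kg. Origin: centre of underside, z up. Grip across the thickness at mid-width, in the top 45 mm, so that the face below stays free for the pressure plate. Either broad face may be pressed.
- fixture: taping fixture, fixed to the table: base 305 x 175 x 10 mm. Origin: on the table, below the front face of the resting pressure plate; x = pressing direction, from the bed to the grey spring housing; z up. Bed: two runners, top z = 22 mm, x = -127 to -5 mm. Rails along x: inner faces at y = -67.5 and 67.5 mm, top z = 40, flared lip to 53 mm. Housing: x = 37 to 162, y = -52 to 52, top z = 75 mm.
- fixture_seat (a point): point on the bed (smooth plastic runners, low friction, top z = 22 mm), midway between the rails, 45 mm before the front face of the resting pressure plate: a good place to set the middle of the group's underside, its thickness along the fixture's x, before it is pressed; slide it on without bearing down. Axes as the fixture's
- press_plate_face (a point): middle of the front face of the sprung pressure plate (two aluminium pads, together 114 mm wide, 25 to 85 mm above the table, 30 mm slot between); moves with the plate, axes as the fixture's
- press_plate (a joint): travel of the pressure plate along the fixture's x, m: 0 = at rest on its front stop, 0.020 = end. Its pointer, on the housing's top left edge, stands between the two lines from 0.004 to 0.014. Preloaded spring: it lifts off at 5.5, 7, 8.5, 10, 11.5 N for collar settings 1 to 5, then 0.3 N more per mm (setting 4, between the lines: 11.2 to 14.2 N)
- collar (a joint): angle of the numbered preload collar, rad; grows clockwise seen from above. Click stops at 0, 0.4, 0.8, 1.2, 1.6 = settings 1 to 5; the white mark on the collar points to the number on the dial plate round it (3 faces the bed, numbers run clockwise). Between two stops it springs to one of them, rather to the lower. Turning takes up to about 0.4 N m
- collar_grip (a point): on the collar's vertical axis, 22 mm above the dial plate (top 79 mm above the table, 82 mm across). The collar is a knurled upright steel cylinder 52 mm across, 79 to 113 mm above the table, 115 mm behind the pressure plate's face. Axes turn with the collar
- tape_1: bystander: roll of masking tape lying flat, 100 mm across, 25 mm high; origin centre of underside
- meter: bystander: hand-held tester lying flat, 145 x 68 x 42 mm; origin centre of underside
- screwdriver: bystander: screwdriver lying flat, 240 mm long, 29 mm high; origin centre of underside
- pliers_1: bystander: combination pliers lying flat, 181 mm long, 12 mm high; origin centre of underside
- mallet_1: bystander: rubber mallet lying, 302 mm long, head 62 mm high; origin centre of underside

How it is judged:
On the way:
1. the collar stands at 4, let go, while the pressure plate is still unloaded (value of joint collar between 1.08 and 1.32 rad and value of joint press_plate below 0.002 m and contact force between the fingers and collar below 0.1 N), for 0.2 s.
At the end, for the whole second after the job is handed in: Collar within 0.12 rad of click stop 4; plate group held by the gripper, standing on the bed (-4 to +6 mm), within 10 mm of mid-channel, upright and square within 0.08 rad, at rest; it presses the pressure plate in by 3.5 to 14.5 mm with 10.5 to 15.5 N (value of joint collar between 1.08 and 1.32 rad and value of joint press_plate between 0.0035 and 0.0145 m and contact force between plate_group and press_plate between 10.5 and 15.5 N and contact force between the fingers and plate_group above 2 N and angle between plate_group's own z axis and vertical below 0.08 rad and angle between the x axis of plate_group and the x axis of fixture, either way round below 0.08 rad and z of plate_group in the frame of fixture between 0.018 and 0.028 m and y of plate_group in the frame of fixture between -0.01 and 0.01 m and linear speed of plate_group below 0.01 m/s); the arm keeps its last pose, push and grip.
It fails at once if the pressure plate is driven to the end of its travel (value of joint press_plate above 0.0192 m).
It fails at once if the plate group is tipped over (angle between plate_group's own z axis and vertical above 0.6 rad).
It fails at once if a bystander is pushed about (more than 30 mm) (distance of any of tape_1, meter, screwdriver, pliers_1, mallet_1 from where it was at the start of the episode above 0.03 m).
It also fails if it takes over 53 s, if anything falls off the work surface, if the arm or the gripper's body presses on something with over 40 N, if the wrist force passes 120 N, or if a joint passes its speed limit or range.

## Robot

A 6-joint arm with a two-finger parallel gripper is mounted at the origin on a cart in front of the work surface, level with it; the furniture and walls round the work are solid. World frame = base frame: x ahead of the robot, y to its left, z up, the work surface at z = 0. Lengths are in m, angles in rad, forces in N, time in s.
With the tool pointing down it reaches from about 0.35 to 0.975 m from the base axis. Payload 4.9 kg.
Tool frame: the origin (TCP) lies on the centre line of the jaws, within the pads' length; the fingertips stand manip.tcp_to_tips ahead of it and the grasp point (between the pads) lies 11 mm behind it (manip.tcp_to_tips is the distance from the TCP to the fingertips, in m); x points along the fingers, y is the direction in which the jaws open and shut, and the axes are right-handed (so a half turn about x gives the same grasp; the last joint's range is limited). The gripper opens to 85 mm and grips with 20 to 120 N. Pads are 22 mm wide; open, the fingers measure 114 mm over their backs; the gripper's body (76 mm by 85 mm) begins 54 mm behind the grasp point. The pads swing forward as they close: fully open they stand 13 mm farther back than shut.
Start: joints at [-1.29, 0.053, 1.613, -0, 1.476, -0.119], TCP at [0.243, -0.576, 0.209] pointing down, gripper open.
Joint ranges: [-3.01, 3.01], [-1.01, 2.22], [0.06, 2.58], [-1.02, 4.17], [0.09, 2.62], [-3.14, 3.14]. Speed limits (rad/s): [2.57, 2.57, 3.14, 3.14, 3.14, 3.14].

## Interface

Orientations are given as a unit quaternion [w, x, y, z].
In Python, from plant import status, imaging, workorder, manip gives the robot as it stands.
- The arm moves only by the tool carry_out, never from a script. Its argument "moves" is one flat list of numbers, 5 for each row, row after row: the opening, from 0 (shut) to 1 (fully open), then the shift along the tool's x, y, z in cm, then the turn about the tool's x in rad. In form: [claw, tx, ty, tz, twist, claw, tx, ty, tz, twist, ...]. A call has 1 to 12 rows; each row is the pose to reach, as a shift and turn from the pose commanded when the call began, along the tool's axes at that moment; what a row does not reach only later rows make up. A row lasts 1/12 s, in which the tool goes at most 41.7 mm and 7.16 degrees, less where a joint would pass 70% of its speed; a pose out of reach is approached as far as the arm can. A call with a gripper value outside its range is refused whole. The fingers move at their own pace and stop on an object; the grip force is fixed at half the most. Time passes only in rows, so rows that repeat a pose let the fingers close. It gives the time, the measured TCP pose, the force and the opening at its end, in the units of the state.
- status.state(): the state, without advancing time (a new reading comes with each control period).
- imaging.grab_frame(name): name is "scene" or "side" or "wrist"; returns the picture (384x512x3 uint8, red, green, blue); there is no depth.
- imaging.camera_info(name): a dict with "K" (3x3 intrinsics, pixels), "R" (3x3) and "t" (3): a world point X has camera coordinates R X + t. Camera axes: x right, y down, z forward; pixel columns grow to the right and rows downward; lengths in m; the calibration is good to about 2 mm. A picture is of the moment at which its call begins: read the wrist's pose just before it. camera_info takes no time and is no camera call; for the wrist camera it gives the pose at the moment of the call.
- workorder.job_done(): hands the job in, once; it reports no verdict.
The state is a dict: "time": time; "joint_pos": joint angles; "joint_vel": joint speeds; "joint_efforts": joint torques, N m; "tool_pos": TCP position; "tool_rot": TCP orientation; "contact_force": force on the tool from outside, world axes, zero at the start; "ft_torque": the same for the moment, N m; "gripper_width": opening from 0.0 (shut) to 1.0 (fully open).
Only numpy, scipy, OpenCV 4.12 (cv2) and the standard library are available. Lean on these libraries where they do the work, as an engineer would, in place of code of your own. Each camera call takes 0.05 s, during which the arm holds its last target.

## Working session

There is one attempt and no reset: what is moved stays moved. The work goes in short steps, Python scripts to look and compute and a tool call to move; the robot and the scene stay as the last step left them, time stands still between calls to the robot, and variables do not carry over. Pictures are saved under pics/ and viewed, and the job is handed in when it is done.

Besides the shell and the picture viewer there is one more tool, called after "Emit:" by a JSON object that holds its "name" and its "arguments", one argument or row to a line. carry_out: Moves the arm, as the interface text tells. Its arguments: {"type":"object","properties":{"moves":{"type":"array","items":{"type":"number"}}},"required":["moves"]}

```bash
ls; mkdir -p pics; python3 - <<'E'
from plant import status, imaging, workorder, manip
import cv2
print(status.state()); print(manip.tcp_to_tips)
for n in ["scene","side","wrist"]:
    print(n,imaging.camera_info(n))
    im=imaging.grab_frame(n)
    cv2.imwrite(f"pics/{n}0.png",im[:,:,::-1])
E
```

```text
pics
{'time': 0.0, 'joint_pos': array([-1.28999205e+00,  5.33023655e-02,  1.61429443e+00,  4.33789583e-05,
        1.47599855e+00, -1.19039888e-01]), 'joint_vel': array([-1.38838166e-03,  3.64232067e-04, -8.53627803e-04,  2.91570991e-04,
       -6.41581929e-05,  4.51700715e-04]), 'joint_efforts': array([ 3.29103903e-03, -3.93671143e+01, -3.70175958e+01,  1.94202189e-04,
        6.95652081e-03,  7.03009661e-06]), 'tool_pos': array([ 0.24310065, -0.57506197,  0.20789659]), 'tool_rot': array([-0.13971795, -0.69298062, -0.1411319 ,  0.6930646 ]), 'contact_force': array([-0.15858288,  0.31870993, -0.27707945]), 'ft_torque': array([ 0.03731159, -0.01108187, -0.02798107]), 'gripper_width': 0.9991543465496979}
0.008
scene {'K': array([[409.29201634,   0.        , 254.8535832 ],
       [  0.        , 409.29201634, 190.55069696],
       [  0.        ,   0.        ,   1.        ]]), 'R': array([[-0.79855392, -0.60159727,  0.01980825],
       [-0.44099804,  0.56234464, -0.69949213],
       [ 0.40967349, -0.56731758, -0.71436573]]), 't': array([0.35939905, 0.28826915, 1.54129195])}
side {'K': array([[445.85784956,   0.        , 259.67945475],
       [  0.        , 445.85784956, 189.86084379],
       [  0.        ,   0.        ,   1.        ]]), 'R': array([[-0.97643318, -0.21559555,  0.00983895],
       [-0.11573993,  0.48461849, -0.86703471],
       [ 0.18216069, -0.84774022, -0.49815059]]), 't': array([0.48752657, 0.14941249, 1.33714091])}
wrist {'K': array([[304.99588902,   0.        , 255.30117641],
       [  0.        , 304.99588902, 191.31702567],
       [  0.        ,   0.        ,   1.        ]]), 'R': array([[ 0.38913074, -0.92118011, -0.00211551],
       [-0.88713808, -0.37536707,  0.26848759],
       [-0.24811952, -0.10260002, -0.96328082]]), 't': array([-0.62437715, -0.03429575,  0.37855699])}
```

View pics/scene0.png

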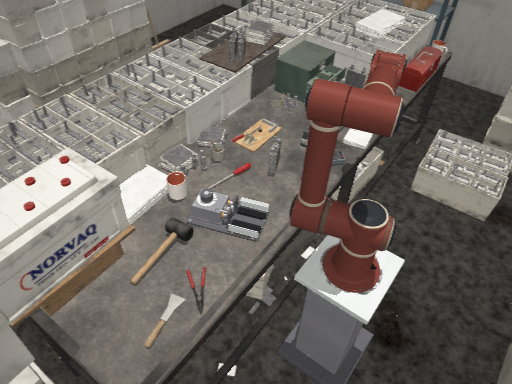

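View pics/side0.png

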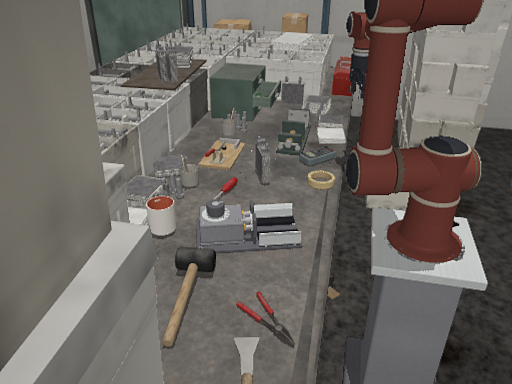

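View pics/wrist0.png

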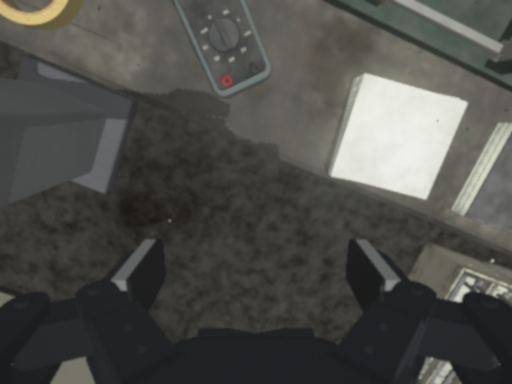

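```bash
cat > h.py <<'E'
import numpy as np, cv2
from plant import status, imaging, manip
from scipy.spatial.transform import Rotation as Ro
def ray(info,u,v):
    K,R,t=info["K"],info["R"],info["t"]
    d=R.T@np.linalg.solve(K,[u,v,1.]); c=-R.T@t
    return c,d/np.linalg.norm(d)
def onz(info,u,v,z):
    c,d=ray(info,u,v); return c+d*(z-c[2])/d[2]
def proj(info,X):
    p=info["K"]@(info["R"]@np.asarray(X,float)+info["t"]); return p[:2]/p[2]
def tri(obs):
    A=np.zeros((3,3));b=np.zeros(3)
    for i,u,v in obs:
        c,d=ray(i,u,v);P=np.eye(3)-np.outer(d,d);A+=P;b+=P@c
    X=np.linalg.solve(A,b); return X,[np.linalg.norm(np.cross(X-ray(i,u,v)[0],ray(i,u,v)[1])) for i,u,v in obs]
def crop(name,src,x0,y0,x1,y1,k):
    im=cv2.imread(src)[y0:y1,x0:x1]; im=cv2.resize(im,None,fx=k,fy=k,interpolation=cv2.INTER_CUBIC)
    for x in range((x0+9)//10*10,x1,10): 
        cv2.line(im,((x-x0)*k,0),((x-x0)*k,4 if x%50 else 12),(0,255,255),1)
        if x%50==0: cv2.putText(im,str(x),((x-x0)*k,22),0,.4,(0,255,255),1)
    for y in range((y0+9)//10*10,y1,10): 
        cv2.line(im,(0,(y-y0)*k),(4 if y%50 else 12,(y-y0)*k),(0,255,255),1)
        if y%50==0: cv2.putText(im,str(y),(14,(y-y0)*k),0,.4,(0,255,255),1)
    cv2.imwrite(name,im)
def quat(s): q=s["tool_rot"]; return Ro.from_quat([q[1],q[2],q[3],q[0]])
def st():
    s=status.state(); R=quat(s).as_matrix()
    print("t%.2f"%s["time"],"p",s["tool_pos"].round(4),"x",R[:,0].round(3),"y",R[:,1].round(3),"f",s["contact_force"].round(1),"g",round(s["gripper_width"],3))
    return s,R
E
python3 - <<'E'
from h import *
crop("pics/sc1.png","pics/scene0.png",180,125,310,245,6)
crop("pics/si1.png","pics/side0.png",180,125,345,255,4)
s,R=st();print(R)
i=imaging.camera_info("side")
for n,u,v in [("fixcorner r",301,249),("l",198,250),("group",262,183),("tape",321,180),("meter",318,157)]:
    print(n,onz(i,u,v,0))
E
```

```text
t0.15 p [ 0.2432 -0.5752  0.2082] x [-0.     0.001 -1.   ] y [ 0.389 -0.921 -0.002] f [-0.7 -0.7 -0.7] g 1.001
[[-4.19986175e-04  3.89278830e-01 -9.21119870e-01]
 [ 1.49961371e-03 -9.21118671e-01 -3.89279007e-01]
 [-9.99998787e-01 -1.54481579e-03 -1.96910764e-04]]
fixcorner r [0.34833496 0.12842904 0.        ]
l [0.6367085  0.20081888 0.        ]
group [ 0.54155215 -0.23077456  0.        ]
tape [ 0.33325411 -0.30428538  0.        ]
meter [ 0.36477375 -0.49898761  0.        ]
```

View pics/sc1.png

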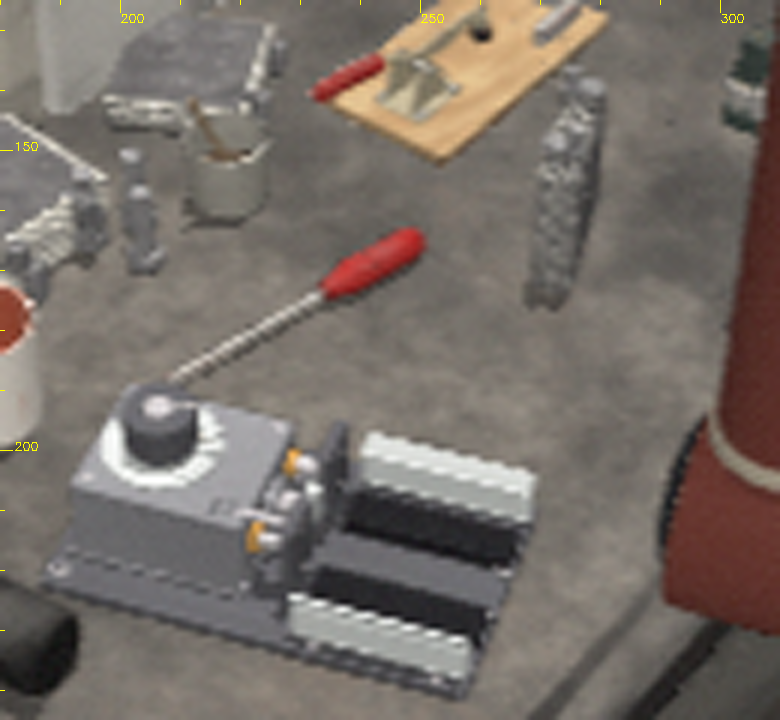

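View pics/si1.png

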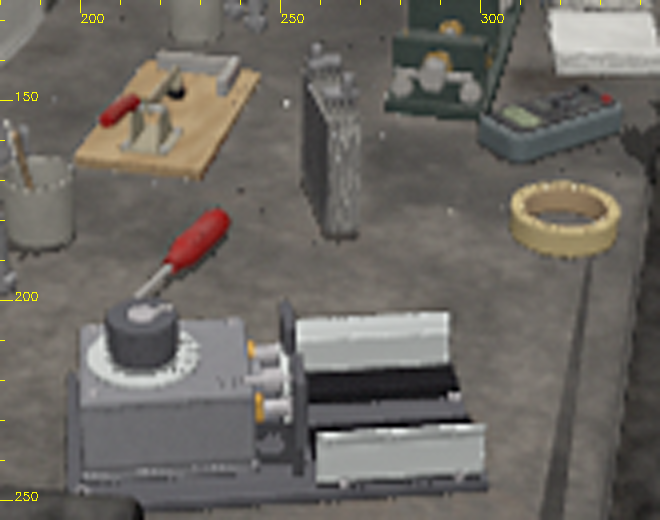

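```bash
python3 - <<'E'
from h import *
s,R=st()
w=imaging.camera_info("wrist"); c=-w["R"].T@w["t"]
print("cam rel tool (tool axes)",R.T@(c-s["tool_pos"]), "cam axes in tool\n",(w["R"]@R).round(3))
sc=imaging.camera_info("scene");si=imaging.camera_info("side")
print("collar top z?",tri([(sc,206.3,193.5),(si,213,202.5)]))
print(onz(sc,206.3,193.5,.113),onz(si,213,202.5,.113))
# base corners
for n,u,v in [("scene near-left",188.,222),("scene near-right",255.5,241),("scene far right",269,210)]: print(n,onz(sc,u,v,0.01))
for n,u,v in [("side near-right",299,247.5)]: print(n,onz(si,u,v,0.01))
# group bottom corners
for n,u,v in [("sc",268,175),("sc",273,176)]: print(n,onz(sc,u,v,0))
for n,u,v in [("si",260,184),("si",268,184),("si",253.5,174)]: print(n,onz(si,u,v,0))
E
```

```text
t0.15 p [ 0.2432 -0.5752  0.2082] x [-0.     0.001 -1.   ] y [ 0.389 -0.921 -0.002] f [-0.7 -0.7 -0.7] g 1.001
cam rel tool (tool axes) [-0.16452459  0.00047255 -0.06846986] cam axes in tool
 [[ 0.     1.     0.   ]
 [-0.269 -0.     0.963]
 [ 0.963 -0.     0.269]]
collar top z? (array([0.60930365, 0.11982266, 0.11243632]), [np.float64(0.004137314013123308), np.float64(0.004137314013123536)])
[0.6039397  0.12255157 0.113     ] [0.61356432 0.11609977 0.113     ]
scene near-left [0.62639663 0.21877695 0.01      ]
scene near-right [0.35125817 0.12726511 0.01      ]
scene far right [ 0.40423903 -0.03772987  0.01      ]
side near-right [0.35365883 0.13587113 0.01      ]
sc [ 0.53833503 -0.21783654  0.        ]
sc [ 0.51634444 -0.22663627  0.        ]
si [ 0.54705463 -0.22172919  0.        ]
si [ 0.51868622 -0.22852032  0.        ]
si [ 0.5878071  -0.29211725  0.        ]
```

Emit:
{"name": "carry_out", "arguments": {
  "moves": [1,-4,-3,-4,-0.12,1,-6,-6,-7,-0.24,1,-8,-9,-10,-0.36,1,-10,-12,-13.5,-0.48,1,-12,-15,-17,-0.6,1,-14,-18,-20.5,-0.72,1,-16,-20.5,-24,-0.84,1,-17,-23,-27,-0.96,1,-17,-25.5,-30,-1.08,1,-17,-28,-33,-1.2,1,-17,-30.5,-36,-1.32,1,-17,-33,-39,-1.44]
}}

```text
time: 1.15
tool_pos: [0.452, -0.1616, 0.3777]
tool_rot: [0.564, 0.427, 0.563, -0.427]
contact_force: [1.5, -0.6, -0.4]
gripper_width: 1.001
```

```bash
python3 - <<'E'
from h import *
s,R=st(); print(s["joint_pos"].round(3))
d=np.array([.53,-.015,.38])-s["tool_pos"]; print(R.T@d*100)
E
```

```text
t1.15 p [ 0.452  -0.1616  0.3777] x [ 0.001 -0.001 -1.   ] y [0.963 0.271 0.001] f [ 1.5 -0.6 -0.4] g 1.001
[-0.498 -0.34   1.691 -0.     1.789 -0.773]
[ -0.23123939  11.47801229 -11.99269204]
```

Emit:
{"name": "carry_out", "arguments": {
  "moves": [1,0,2.9,-3,0,1,0,5.8,-6,0,1,0,8.7,-9,0,1,0,11.5,-12,0,1,0,11.5,-12,0,1,0,11.5,-12,0]
}}

```text
time: 1.65
tool_pos: [0.5308, -0.0153, 0.3762]
tool_rot: [0.563, 0.427, 0.564, -0.428]
contact_force: [-0.2, -0.7, -0.7]
gripper_width: 0.998
```

```bash
python3 - <<'E'
from h import *
s,R=st(); print(s["joint_pos"].round(3))
i=imaging.camera_info("wrist"); im=imaging.grab_frame("wrist"); np.savez("w1.npz",**i)
cv2.imwrite("pics/w1.png",im[:,:,::-1])
crop("pics/w1b.png","pics/w1.png",0,0,512,384,1)
crop("pics/w1c.png","pics/w1.png",170,0,420,190,3)
E
```

```text
t1.65 p [ 0.5308 -0.0153  0.3762] x [-0.002  0.    -1.   ] y [ 0.963  0.27  -0.002] f [-0.2 -0.7 -0.7] g 0.998
[-0.169 -0.214  1.592 -0.     1.766 -0.442]
```

View pics/w1b.png

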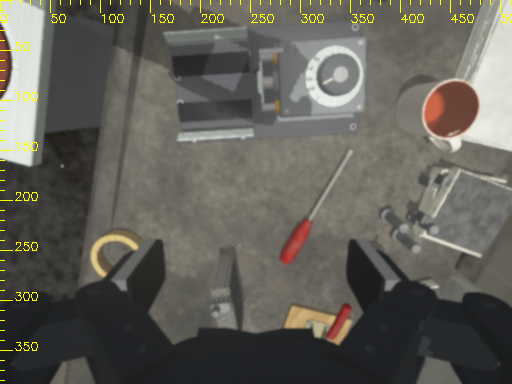

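View pics/w1c.png

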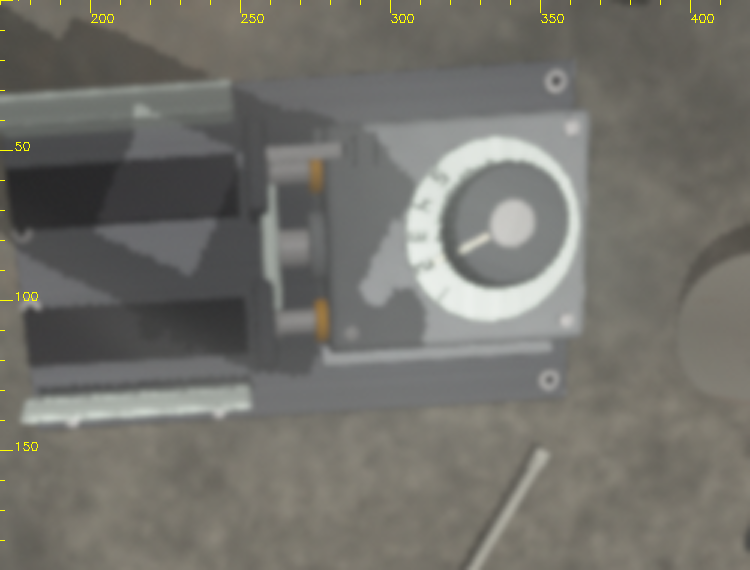

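```bash
python3 - <<'E'
from h import *
i=dict(np.load("w1.npz")); im=cv2.imread("pics/w1.png")
hsv=cv2.cvtColor(im,cv2.COLOR_BGR2HSV)
m=((hsv[:,:,2]>190)&(hsv[:,:,1]<40)).astype(np.uint8); m[:30]=0;m[115:]=0;m[:,:300]=0;m[:,368:]=0
cs,_=cv2.findContours(m,cv2.RETR_EXTERNAL,cv2.CHAIN_APPROX_NONE)
c=max(cs,key=cv2.contourArea); hull=cv2.convexHull(c)
pts=np.array([onz(i,u,v,.079)[:2] for u,v in hull[:,0,:]]); 
A=np.c_[2*pts,np.ones(len(pts))]; x=np.linalg.lstsq(A,(pts**2).sum(1),rcond=None)[0]
print("dial c",x[:2],"R",np.sqrt(x[2]+x[0]**2+x[1]**2))
def P(n,pts,z):
    w=[onz(i,u,v,z) for u,v in pts]
    d=w[1]-w[0]; print(n,[q[:2].round(4) for q in w],"len %.4f ang %.2f"%(np.hypot(d[0],d[1]),np.degrees(np.arctan2(d[1],d[0]))))
P("screws",[(355.3,26.7),(352.7,126.3)],.01)
P("hous corners",[(365.7,37.3),(364,111)],.075)
P("rail far",[(170,32.5),(246.5,26.8)],.053)
P("rail near",[(177.5,141),(253,136.5)],.04)
P("base bottom edge",[(250,137),(357,132)],.01)
P("housing right/far hi edge",[(285,41.7),(365.5,37.3)],.075)
P("housing near edge",[(279,116.5),(363,111)],.075)
P("collar cap",[(341,74),(323,83.3)],.113)
g=[(170,0)]
E
python3 - <<'E'
import sys; sys.path.insert(0,'.')
from h import *
crop("pics/w1d.png","pics/w1.png",195,230,260,345,6)
E
```

```text
dial c [0.60877084 0.11932499] R 0.040792772379224226
screws [array([0.6307, 0.2084]), array([0.6807, 0.0634])] len 0.1534 ang -71.00
hous corners [array([0.635 , 0.1804]), array([0.6685, 0.087 ])] len 0.0992 ang -70.28
rail far [array([0.3652, 0.1162]), array([0.4701, 0.1532])] len 0.1113 ang 19.45
rail near [array([ 0.4047, -0.0365]), array([0.5213, 0.0037])] len 0.1233 ang 19.03
base bottom edge [array([ 0.517 , -0.0012]), array([0.6911, 0.0563])] len 0.1834 ang 18.30
housing right/far hi edge [array([0.5287, 0.1449]), array([0.6347, 0.1803])] len 0.1118 ang 18.48
housing near edge [array([0.55  , 0.0456]), array([0.6671, 0.0866])] len 0.1240 ang 19.29
collar cap [array([0.6098, 0.1199]), array([0.5908, 0.1026])] len 0.0257 ang -137.66
```

View pics/w1d.png

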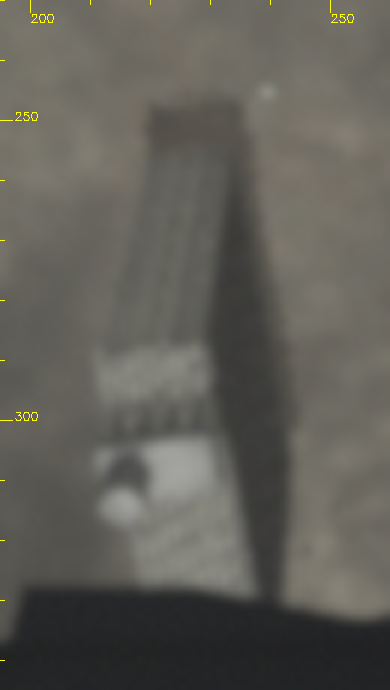

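Emit:
{"name": "carry_out", "arguments": {
  "moves": [1,2,2.5,-2.5,0,1,4,5,-5,0,1,6,7.5,-7.5,0,1,9,9.5,-9.5,0,1,12,11.2,-10.9,0,1,15,11.2,-10.9,0,1,18,11.2,-10.9,0,1,21,11.2,-10.9,0,1,21.5,11.2,-10.9,0,1,21.5,11.2,-10.9,0]
}}

```text
time: 2.53
tool_pos: [0.6076, 0.116, 0.1591]
tool_rot: [0.561, 0.428, 0.564, -0.43]
contact_force: [-0.1, 0.1, -0.9]
gripper_width: 1.001
```

```bash
python3 - <<'E'
from h import *
s,R=st(); print(s["joint_pos"].round(3))
d=np.array([.609,.1195,.093])-s["tool_pos"]; print(R.T@d*100)
i=imaging.camera_info("wrist"); im=imaging.grab_frame("wrist"); 
cv2.imwrite("pics/w2.png",im[:,:,::-1])
crop("pics/w2b.png","pics/w2.png",0,0,512,384,1)
print(proj(i,[.609,.1195,.113]))
E
```

```text
t2.53 p [0.6076 0.116  0.1591] x [-0.006 -0.001 -1.   ] y [ 0.965  0.264 -0.006] f [-0.1  0.1 -0.9] g 1.001
[ 0.068  0.077  1.673 -0.     1.398 -0.198]
[ 6.60489122  0.26522268 -0.29720537]
[258.06606174 199.20579856]
```

View pics/w2b.png

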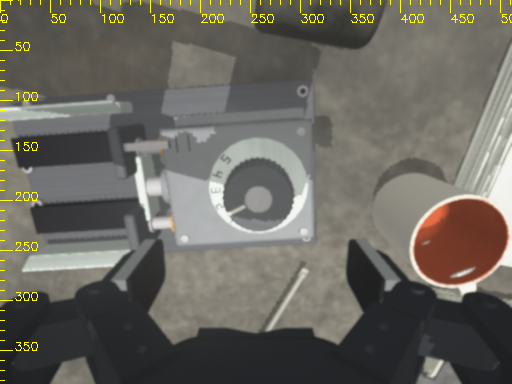

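```bash
python3 - <<'E'
from h import *
i=imaging.camera_info("wrist"); s,R=st()
for z in (.06,.08,.1):
  for uv in [(412,240),(372,195),(458,194)]:
    X=onz(i,*uv,z); print(z,uv,X.round(3),"tool yz",(R.T@(X-s["tool_pos"]))[1:].round(3))
sc=dict(K=1)
sc=imaging.camera_info("scene");si=imaging.camera_info("side")
print(tri([(sc,177,178),(si,161,203)]))
E
```

```text
t2.58 p [0.6093 0.1163 0.162 ] x [-0.001 -0.    -1.   ] y [ 0.965  0.264 -0.001] f [-0.4 -0.6  0. ] g 1.001
0.06 (412, 240) [0.767 0.103 0.06 ] tool yz [0.149 0.054]
0.06 (372, 195) [0.715 0.135 0.06 ] tool yz [0.107 0.01 ]
0.06 (458, 194) [0.79  0.156 0.06 ] tool yz [0.185 0.009]
0.08 (412, 240) [0.754 0.109 0.08 ] tool yz [0.138 0.045]
0.08 (372, 195) [0.706 0.138 0.08 ] tool yz [0.099 0.004]
0.08 (458, 194) [0.775 0.158 0.08 ] tool yz [0.171 0.003]
0.1 (412, 240) [0.741 0.115 0.1  ] tool yz [0.127 0.036]
0.1 (372, 195) [0.696 0.142 0.1  ] tool yz [ 0.091 -0.002]
0.1 (458, 194) [0.76 0.16 0.1 ] tool yz [ 0.157 -0.002]
(array([0.77958066, 0.11312168, 0.08660622]), [np.float64(0.0008386040214712221), np.float64(0.0008386040214713529)])
```

Emit:
{"name": "carry_out", "arguments": {
  "moves": [1,2,0.1,-0.2,0,1,4,0.2,-0.3,0,1,6,0.2,-0.3,0,1,6.9,0.2,-0.3,0,1,6.9,0.2,-0.3,0,0.4,6.9,0.2,-0.3,0,0.4,6.9,0.2,-0.3,0,0.4,6.9,0.2,-0.3,0,0.4,6.9,0.2,-0.3,0,0.4,6.9,0.2,-0.3,0]
}}

```text
time: 3.42
tool_pos: [0.6112, 0.1212, 0.0941]
tool_rot: [0.563, 0.429, 0.562, -0.428]
contact_force: [0.3, -0.2, 0.2]
gripper_width: 0.399
```

```bash
python3 - <<'E'
from h import *
s,R=st(); print(s["joint_pos"].round(3),s["ft_torque"])
E
```

```text
t3.42 p [0.6112 0.1212 0.0941] x [ 0.002  0.    -1.   ] y [0.964 0.266 0.002] f [ 0.3 -0.2  0.2] g 0.399
[ 0.076  0.142  1.716 -0.     1.282 -0.193] [-0.00996665  0.01357266 -0.01452245]
```

```bash
python3 - <<'E'
from h import *
for n in ["wrist","side","scene"]:
    im=imaging.grab_frame(n); cv2.imwrite(f"pics/{n}3.png",im[:,:,::-1])
crop("pics/side3b.png","pics/side3.png",150,120,330,260,4)
E
```

```text
(no output)
```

View pics/wrist3.png

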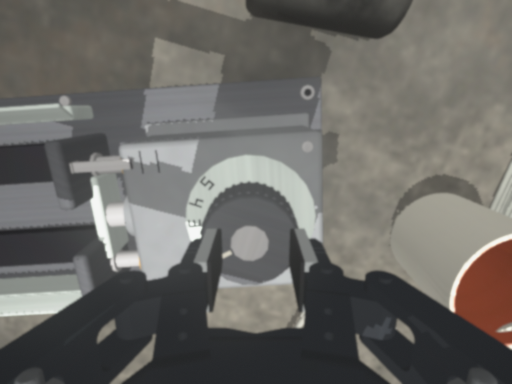

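View pics/side3b.png

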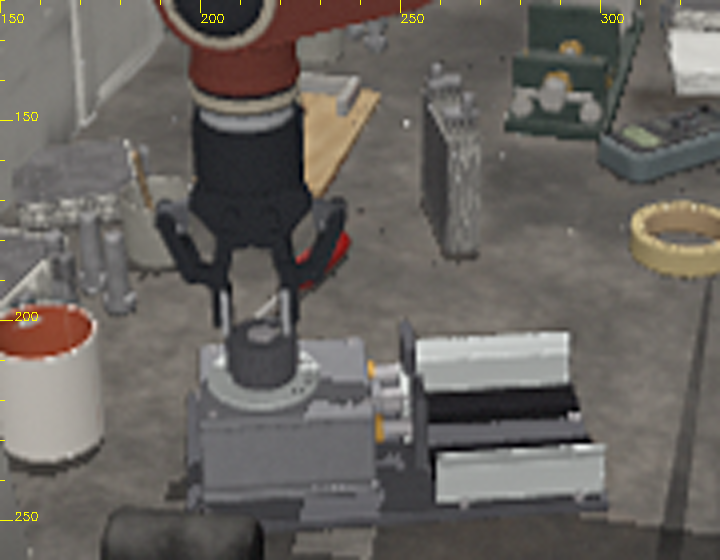

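Emit:
{"name": "carry_out", "arguments": {
  "moves": [0.2,0,0,0,0,0,0,0,0,0,0,0,0,0,0,0,0,0,0,0]
}}

```text
time: 3.9
tool_pos: [0.6106, 0.1211, 0.0929]
tool_rot: [0.563, 0.428, 0.563, -0.428]
contact_force: [0.4, -0.2, 0.9]
gripper_width: 0.003
```

```bash
python3 - <<'E'
from h import *
s,R=st(); print(s["joint_pos"].round(3),s["ft_torque"])
i=imaging.camera_info("wrist")
im=imaging.grab_frame("wrist"); cv2.imwrite(f"pics/wrist4.png",im[:,:,::-1])
for p in ([.609,.1195,.113],[.609,.1195,.079]): print(proj(i,p))
crop("pics/wrist4b.png","pics/wrist4.png",170,130,350,340,3)
E
```

```text
t3.90 p [0.6106 0.1211 0.0929] x [-0. -0. -1.] y [ 0.964  0.266 -0.   ] f [ 0.4 -0.2  0.9] g 0.003
[ 0.076  0.143  1.717 -0.     1.282 -0.193] [ 0.03709314 -0.04851462  0.01987117]
[250.31807741 244.28130073]
[251.24294314 220.57962093]
```

View pics/wrist4b.png

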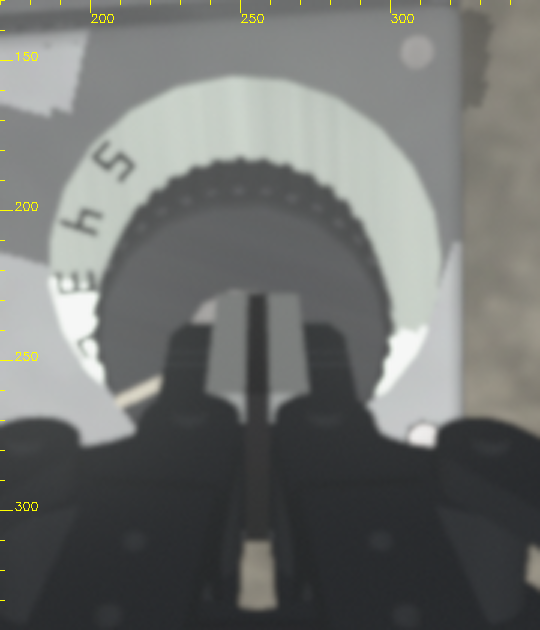

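```bash
python3 - <<'E'
from h import *
s,R=st(); p=s["tool_pos"]
i=imaging.camera_info("wrist")
tip=p+R[:,0]*.008
print("wrist tcp",proj(i,p),"tip",proj(i,tip))
for n,b in [("side",(180,150,270,240)),("scene",(170,120,260,210))]:
    im=imaging.grab_frame(n); cv2.imwrite(f"pics/{n}5.png",im[:,:,::-1])
    i=imaging.camera_info(n); print(n,"tcp",proj(i,p),"tip",proj(i,tip),"collar",proj(i,[.609,.1195,.113]))
    crop(f"pics/{n}5b.png",f"pics/{n}5.png",*b,7)
E
```

```text
t3.95 p [0.6106 0.1211 0.0929] x [-0. -0. -1.] y [ 0.964  0.266 -0.   ] f [ 0.4 -0.4  0.9] g 0.003
wrist tcp [254.2032649  227.40815662] tip [254.26246894 222.35657153]
side tcp [213.7591994 209.3812965] tip [213.87321338 211.69427805] collar [214.15218154 203.28820851]
scene tcp [205.64020116 196.01910578] tip [205.77072038 197.37844255] collar [205.86290727 192.50932738]
```

View pics/side5b.png

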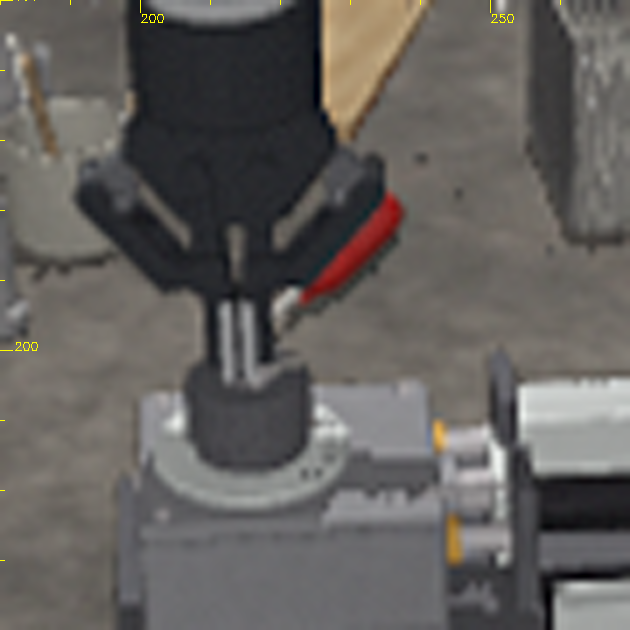

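View pics/scene5b.png

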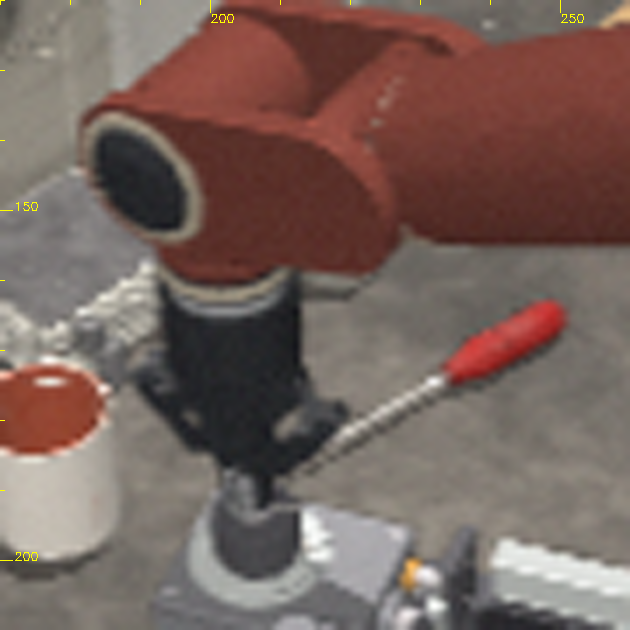

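```bash
python3 - <<'E'
from h import *
w=imaging.camera_info("wrist");si=imaging.camera_info("side");sc=imaging.camera_info("scene")
print(tri([(w,255.5,228),(si,213.5,205)]))
print(tri([(w,239,258),(w,239,258),(si,210.5,193)]), "left pad top corner")
crop("pics/side5c.png","pics/side5.png",195,180,235,225,14)
E
```

```text
(array([0.60872545, 0.12852736, 0.11259985]), [np.float64(0.0005709398611337792), np.float64(0.0005709398611338908)])
(array([0.60481652, 0.13652129, 0.15950992]), [np.float64(0.0036660776901688494), np.float64(0.0036660776901688494), np.float64(0.007332155380337962)]) left pad top corner
```

View pics/side5c.png

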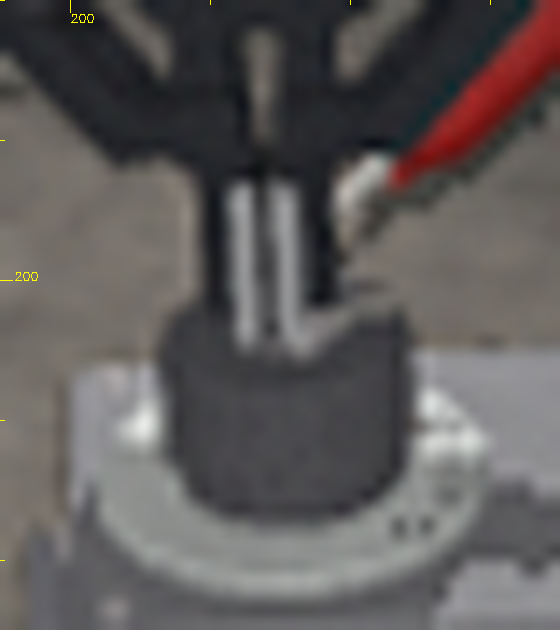

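```bash
python3 - <<'E'
from h import *
s,R=st(); p=s["tool_pos"]; w=imaging.camera_info("wrist")
for x in (8,-5,-20,-28):
  for y in (0,42.5):
    print(x,y,[proj(w,p+R@np.array([x,y,z])/1000).round(1) for z in (-11,11)])
crop("pics/w2z.png","pics/w2.png",80,210,420,370,2)
E
```

```text
t4.05 p [0.6106 0.1211 0.0929] x [-0.  0. -1.] y [ 0.964  0.266 -0.   ] f [-0.1  0.8 -0.2] g -0.0
8 0 [array([254.3, 205. ]), array([254.3, 239.1])]
8 42.5 [array([325.8, 205. ]), array([323.6, 239.1])]
-5 0 [array([254.2, 212.3]), array([254.2, 248.6])]
-5 42.5 [array([331. , 212.3]), array([328.4, 248.6])]
-20 0 [array([254.1, 222.2]), array([254.1, 261.4])]
-20 42.5 [array([338. , 222.2]), array([335. , 261.4])]
-28 0 [array([254. , 228.3]), array([254. , 269.2])]
-28 42.5 [array([342.4, 228.3]), array([339. , 269.3])]
```

View pics/w2z.png

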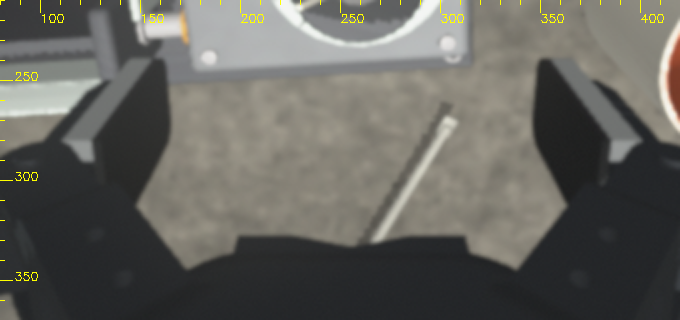

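Emit:
{"name": "carry_out", "arguments": {
  "moves": [0,-2,0,0,0,0,-4,0,0,0,0,-5,0,0,0,0,-5,0,0,0,0,-5,0,0,0]
}}

```text
time: 4.47
tool_pos: [0.6111, 0.1211, 0.1435]
tool_rot: [0.563, 0.429, 0.562, -0.428]
contact_force: [-0.1, 0.8, -0.6]
gripper_width: 0.001
```

```bash
python3 - <<'E'
from h import *
s,R=st(); p=s["tool_pos"]
tip=p+R[:,0]*.008
for n,b in [("side",(190,150,240,230)),("wrist",(150,130,400,340)),("scene",(170,120,260,210))]:
    im=imaging.grab_frame(n); cv2.imwrite(f"pics/{n}6.png",im[:,:,::-1])
    i=imaging.camera_info(n); print(n,"tcp",proj(i,p),"tip",proj(i,tip),"collar",proj(i,[.609,.1195,.113]))
    crop(f"pics/{n}6b.png",f"pics/{n}6.png",*b,3 if n=="wrist" else 7)
E
```

```text
t4.47 p [0.6111 0.1211 0.1435] x [ 0.001  0.    -1.   ] y [0.964 0.266 0.001] f [-0.1  0.8 -0.6] g 0.001
side tcp [212.8543786  194.39587245] tip [212.9689426  196.80079716] collar [214.15218154 203.28820851]
wrist tcp [256.34071678 229.06980091] tip [256.3574033  223.90440501] collar [252.73477055 212.8995138 ]
scene tcp [204.69221293 187.14799232] tip [204.82628217 188.56730652] collar [205.86290727 192.50932738]
```

View pics/side6b.png

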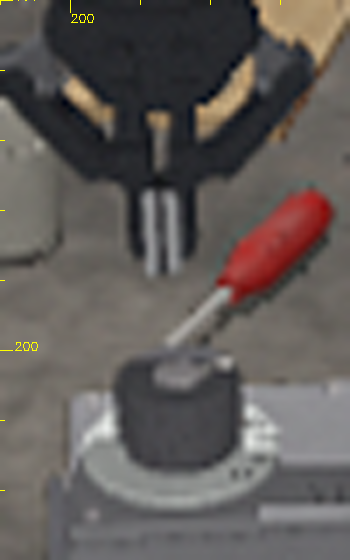

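View pics/wrist6b.png

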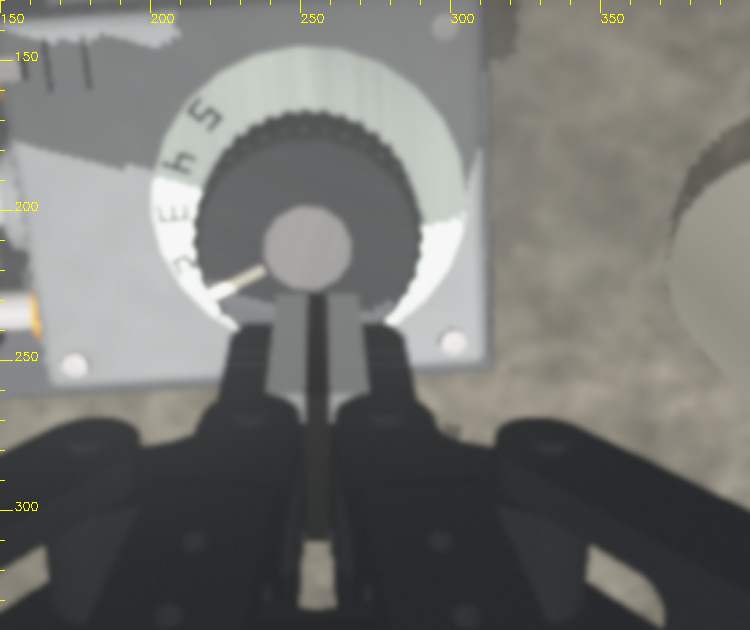

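View pics/scene6b.png

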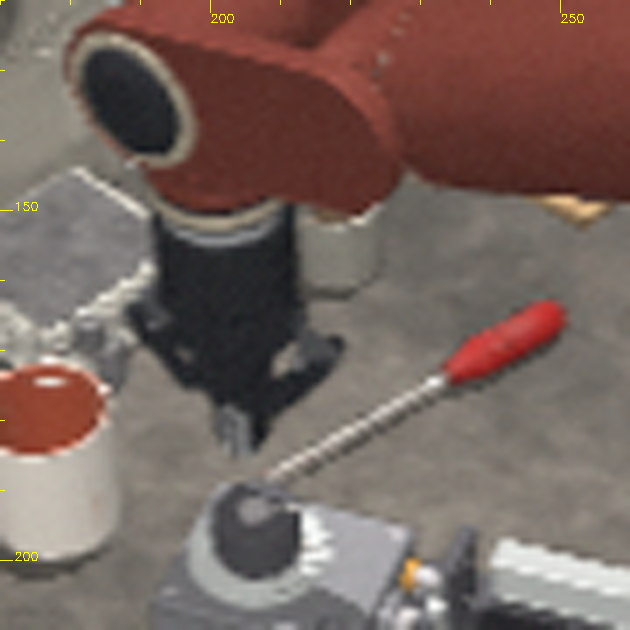

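```bash
python3 - <<'E'
from h import *
s,R=st(); p=s["tool_pos"]
w=imaging.camera_info("wrist");si=imaging.camera_info("side");sc=imaging.camera_info("scene")
for a in (188.5,189.5,190):
  X,e=tri([(w,255.5,228),(si,213.5,a)]); print(X,e,R.T@(X-p)*1000)
for x in (-20,-24,-28):
  print(x,"scene",[proj(sc,p+R@np.array([x,0,z])/1000).round(1) for z in (-11,11)],"side",[proj(si,p+R@np.array([x,0,z])/1000).round(1) for z in (-11,11)])
crop("pics/scene6c.png","pics/scene6.png",185,165,225,205,14)
E
```

```text
t4.62 p [0.6096 0.121  0.1412] x [-0.003 -0.    -1.   ] y [ 0.964  0.266 -0.003] f [ 0.1  0.1 -0.5] g -0.005
[0.6061929  0.13141872 0.16912447] [np.float64(0.001382310919973957), np.float64(0.0013823109199741445)] [-27.89489681  -0.62746676 -10.97873539]
[0.60675894 0.12979289 0.16491745] [np.float64(0.0012555761399333904), np.float64(0.0012555761399332468)] [-23.68905256  -0.50273867  -9.25883285]
[0.60704316 0.12897655 0.16280501] [np.float64(0.0011919378253900336), np.float64(0.0011919378253900856)] [-21.5771997   -0.44011069  -8.39526328]
-20 scene [array([203.4, 185.9]), array([205.9, 182.3])] side [array([212.9, 191. ]), array([213.2, 187.1])]
-24 scene [array([203.3, 185.2]), array([205.8, 181.6])] side [array([212.8, 189.8]), array([213.1, 185.9])]
-28 scene [array([203.3, 184.5]), array([205.8, 180.8])] side [array([212.8, 188.5]), array([213.1, 184.7])]
```

View pics/scene6c.png

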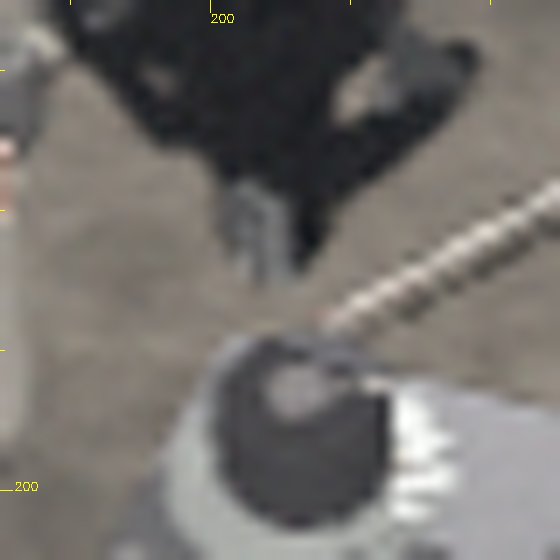

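Emit:
{"name": "carry_out", "arguments": {
  "moves": [1,0,-0.1,0.1,0,1,0,-0.1,0.1,0,1,0,-0.1,0.1,0,1,0,-0.1,0.1,0,1,2,-0.1,0.1,0,1,4,-0.1,0.1,0,1,5.5,-0.1,0.1,0,1,7,-0.1,0.1,0,1,8,-0.1,0.1,0,1,8.6,-0.1,0.1,0,1,8.6,-0.1,0.1,0]
}}

```text
time: 5.53
tool_pos: [0.6089, 0.1197, 0.0553]
tool_rot: [0.562, 0.428, 0.563, -0.429]
contact_force: [-0.1, 0.3, -0.1]
gripper_width: 1.001
```

```bash
python3 - <<'E'
from h import *
s,R=st(); print(s["joint_pos"].round(3),s["ft_torque"])
for n in ("side","wrist"):
    im=imaging.grab_frame(n); cv2.imwrite(f"pics/{n}7.png",im[:,:,::-1])
crop("pics/side7b.png","pics/side7.png",185,160,255,230,8)
crop("pics/wrist7b.png","pics/wrist7.png",100,130,412,370,2)
E
```

```text
t5.53 p [0.6089 0.1197 0.0553] x [-0.003 -0.    -1.   ] y [ 0.964  0.266 -0.003] f [-0.1  0.3 -0.1] g 1.001
[ 0.074  0.183  1.74   0.     1.221 -0.195] [0.10710622 0.02900782 0.00588203]
```

View pics/side7b.png

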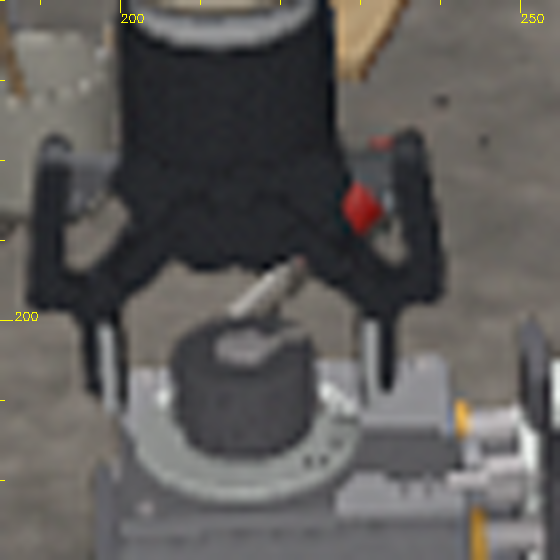

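View pics/wrist7b.png

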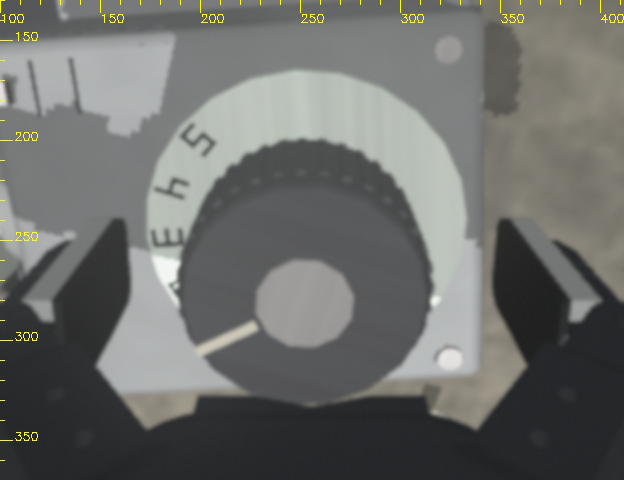

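Emit:
{"name": "carry_out", "arguments": {
  "moves": [0,0,0,0,0,0,0,0,0,0,0,0,0,0,0,0,0,0,0,0,0,0,0,0,0]
}}

```text
time: 6.05
tool_pos: [0.6084, 0.1192, 0.0585]
tool_rot: [0.562, 0.427, 0.563, -0.43]
contact_force: [-9.2, -3.3, 9.3]
gripper_width: 0.594
```

Emit:
{"name": "carry_out", "arguments": {
  "moves": [0,0,0,0,0.1,0,0,0,0,0.2,0,0,0,0,0.3,0,0,0,0,0.4,0,0,0,0,0.5,0,0,0,0,0.6,0,0,0,0,0.7,0,0,0,0,0.8,0,0,0,0,0.84,0,0,0,0,0.84,0,0,0,0,0.84]
}}

```text
time: 6.97
tool_pos: [0.6079, 0.1193, 0.0585]
tool_rot: [-0.339, -0.618, -0.34, 0.622]
contact_force: [-11.2, -3.1, 10.2]
gripper_width: 0.596
```

```bash
python3 - <<'E'
from h import *
s,R=st(); print(s["joint_pos"].round(3),s["ft_torque"])
for n in ("wrist",):
    im=imaging.grab_frame(n); cv2.imwrite(f"pics/{n}8.png",im[:,:,::-1])
crop("pics/wrist8b.png","pics/wrist8.png",100,130,412,370,2)
E
```

```text
t6.97 p [0.6079 0.1193 0.0585] x [-0.006 -0.002 -1.   ] y [ 0.842 -0.54  -0.004] f [-11.2  -3.1  10.2] g 0.596
[ 7.400e-02  1.790e-01  1.739e+00 -1.000e-03  1.229e+00  6.450e-01] [-0.31972836  1.77494868  0.30185151]
```

View pics/wrist8b.png

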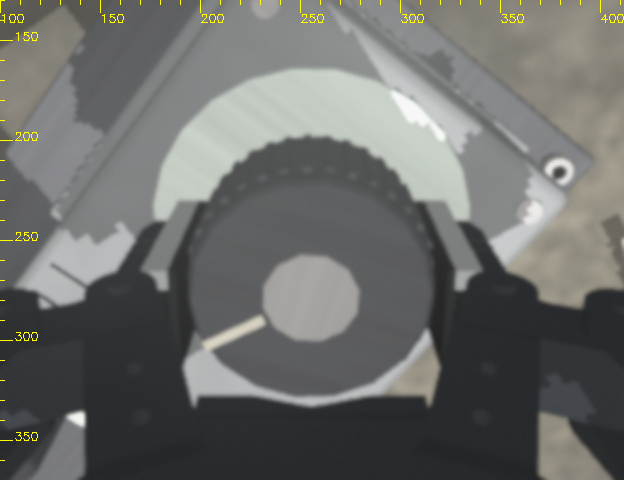

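Emit:
{"name": "carry_out", "arguments": {
  "moves": [1,0,0,0,0,1,0,0,0,0,1,0,0,0,0,1,0,0,0,0,1,-2,0,0,0,1,-5,0,0,-0.1,1,-8,0,0,-0.2,1,-11,0,0,-0.3,1,-14,0,0,-0.4,1,-17,0,0,-0.5,1,-17,0,0,-0.6,1,-17,0,0,-0.6]
}}

```text
time: 8.02
tool_pos: [0.6116, 0.12, 0.2305]
tool_rot: [0.509, 0.494, 0.506, -0.491]
contact_force: [-0.3, 0.3, -1.3]
gripper_width: 0.996
```

```bash
python3 - <<'E'
from h import *
s,R=st(); print(s["joint_pos"].round(3),s["ft_torque"])
i=imaging.camera_info("wrist"); np.savez("w9.npz",**i)
for n in ("wrist","side"):
    im=imaging.grab_frame(n); cv2.imwrite(f"pics/{n}9.png",im[:,:,::-1])
crop("pics/wrist9b.png","pics/wrist9.png",0,60,360,310,2)
crop("pics/wrist9c.png","pics/wrist9.png",160,110,320,240,4)
E
```

```text
t8.02 p [0.6116 0.12   0.2305] x [ 0.006  0.    -1.   ] y [1.    0.031 0.006] f [-0.3  0.3 -1.3] g 0.996
[0.074 0.033 1.598 0.    1.505 0.044] [ 0.06339336  0.02794004 -0.03212666]
```

View pics/wrist9b.png

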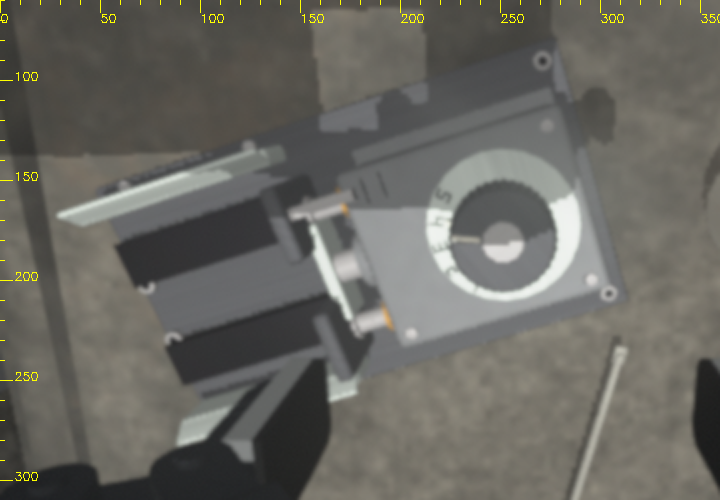

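View pics/wrist9c.png

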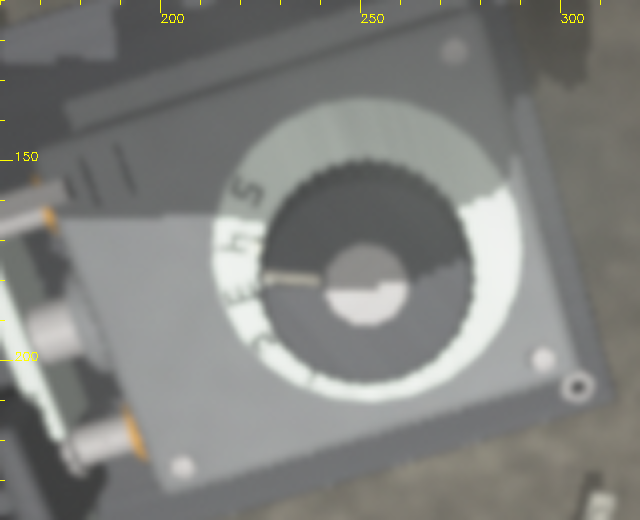

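```bash
python3 - <<'E'
from h import *
i=dict(np.load("w9.npz"))
a=onz(i,251.5,180.8,.113);b=onz(i,226,179.3,.113);d=b-a
print(a,b,np.degrees(np.arctan2(d[1],d[0])),np.hypot(*d[:2]))
def P(n,pts,z):
    w=[onz(i,u,v,z) for u,v in pts]
    d=w[1]-w[0]; print(n,[q[:2].round(4) for q in w],"len %.4f ang %.2f"%(np.hypot(d[0],d[1]),np.degrees(np.arctan2(d[1],d[0]))))
P("screws base",[(271,90),(304.5,206.5)],.01)
P("housing screws",[(273,122.5),(295,200)],.075)
P("housing near screws",[(205,226.5),(295,200)],.075)
P("base far edge",[(49,155),(275,82)],.01)
P("runner end screws",[(73,203.5),(86.5,230)],.02)
P("lip far rail",[(30,167),(132,134)],.053)
E
```

```text
[0.60928818 0.11953478 0.113     ] [0.58505882 0.12028912 0.113     ] 178.21678881028825 0.024241103345299206
screws base [array([0.6296, 0.2074]), array([0.6806, 0.0617])] len 0.1544 ang -70.69
housing screws [array([0.6296, 0.1724]), array([0.6576, 0.0901])] len 0.0870 ang -71.23
housing near screws [array([0.5585, 0.056 ]), array([0.6576, 0.0901])] len 0.1049 ang 18.95
base far edge [array([0.3525, 0.1207]), array([0.634 , 0.2166])] len 0.2974 ang 18.80
runner end screws [array([0.3805, 0.0604]), array([0.3935, 0.0241])] len 0.0386 ang -70.28
lip far rail [array([0.3576, 0.1138]), array([0.4759, 0.1543])] len 0.1251 ang 18.90
```

Emit:
{"name": "carry_out", "arguments": {
  "moves": [1,-2,-0.5,3,-0.03,1,-4,-1,6.5,-0.06,1,-6,-1.6,10,-0.1,1,-7,-2.2,13.5,-0.13,1,-7,-2.8,17,-0.17,1,-7,-3.4,20.5,-0.2,1,-7,-4,24,-0.23,1,-7,-4.6,27.5,-0.26,1,-7,-5.2,31,-0.3,1,-7,-5.8,34.5,-0.32,1,-7,-6.2,36.8,-0.32,1,-7,-6.2,36.8,-0.32]
}}

```text
time: 9.12
tool_pos: [0.5568, -0.2536, 0.2939]
tool_rot: [0.576, 0.407, 0.579, -0.408]
contact_force: [-0.8, 1.2, -0.3]
gripper_width: 1.006
```

```bash
python3 - <<'E'
from h import *
s,R=st(); print(s["joint_pos"].round(3))
i=imaging.camera_info("wrist"); np.savez("w10.npz",**i)
for n in ("wrist","side","scene"):
    im=imaging.grab_frame(n); cv2.imwrite(f"pics/{n}10.png",im[:,:,::-1])
crop("pics/wrist10b.png","pics/wrist10.png",100,50,460,340,2)
E
```

```text
t9.12 p [ 0.5568 -0.2536  0.2939] x [-0.004  0.001 -1.   ] y [ 0.942  0.335 -0.004] f [-0.8  1.2 -0.3] g 1.006
[-0.548 -0.011  1.538 -0.002  1.619 -0.89 ]
```

View pics/wrist10b.png

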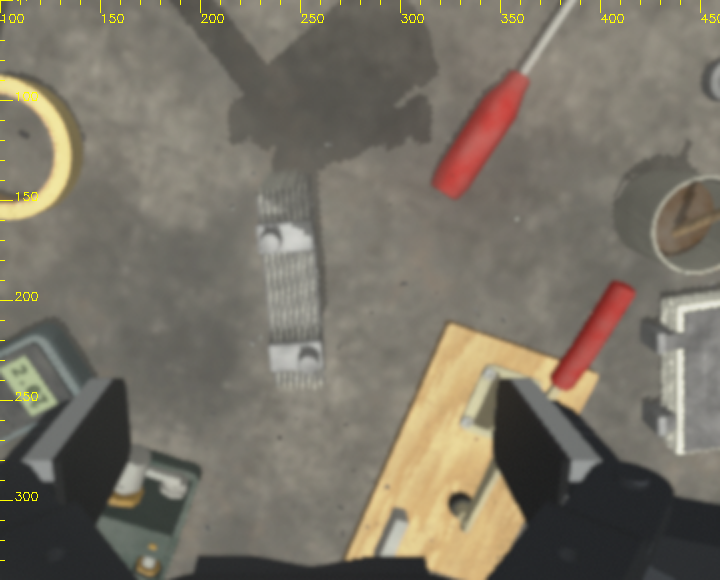

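```bash
python3 - <<'E'
from h import *
i=dict(np.load("w10.npz"))
crop("pics/wrist10c.png","pics/wrist10.png",215,125,275,255,6)
def P(n,pts,z):
    w=[onz(i,u,v,z) for u,v in pts]
    d=w[1]-w[0]; print(n,[q[:2].round(4) for q in w],"mid",((w[0]+w[1])/2)[:2].round(4),"len %.4f ang %.2f"%(np.hypot(d[0],d[1]),np.degrees(np.arctan2(d[1],d[0]))))
P("left",[(229,147),(238.5,244)],.132)
P("right",[(256,147),(261,244)],.132)
P("lug1 near edge",[(229,164),(256,162)],.132)
P("lug2 far edge",[(236,236),(261.5,234)],.132)
P("posts",[(235,168.5),(253.5,227.5)],.145)
E
```

```text
left [array([ 0.5214, -0.2385]), array([ 0.5672, -0.3419])] mid [ 0.5443 -0.2902] len 0.1132 ang -66.12
right [array([ 0.5486, -0.2288]), array([ 0.5919, -0.3331])] mid [ 0.5702 -0.2809] len 0.1130 ang -67.44
lug1 near edge [array([ 0.5272, -0.2559]), array([ 0.554, -0.244])] mid [ 0.5406 -0.25  ] len 0.0294 ang 23.90
lug2 far edge [array([ 0.5612, -0.3334]), array([ 0.5882, -0.3211])] mid [ 0.5747 -0.3272] len 0.0296 ang 24.52
posts [array([ 0.5349, -0.2557]), array([ 0.5752, -0.3116])] mid [ 0.555  -0.2836] len 0.0688 ang -54.21
```

View pics/wrist10c.png

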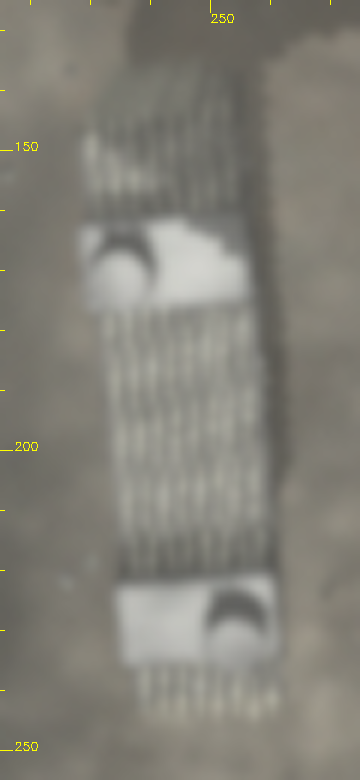

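Emit:
{"name": "carry_out", "arguments": {
  "moves": [1,3,-0.5,1.5,-0.03,1,6,-1.1,3.1,-0.07,1,9,-1.1,3.1,-0.07,1,12,-1.1,3.1,-0.07,1,14,-1.1,3.1,-0.07,1,15,-1.1,3.1,-0.07,1,15.5,-1.1,3.1,-0.07,1,15.5,-1.1,3.1,-0.07,1,15.5,-1.1,3.1,-0.07]
}}

```text
time: 10.02
tool_pos: [0.5598, -0.2826, 0.1435]
tool_rot: [0.594, 0.385, 0.592, -0.385]
contact_force: [0.2, -0.2, 0.6]
gripper_width: 1.003
```

```bash
python3 - <<'E'
from h import *
s,R=st(); print(s["joint_pos"].round(3))
i=imaging.camera_info("wrist"); np.savez("w11.npz",**i)
for n in ("wrist","side"):
    im=imaging.grab_frame(n); cv2.imwrite(f"pics/{n}11.png",im[:,:,::-1])
crop("pics/wrist11b.png","pics/wrist11.png",120,120,400,384,2)
crop("pics/side11b.png","pics/side11.png",215,90,315,200,5)
p=s["tool_pos"]
for y in (0,): print([proj(i,p+R@np.array([x,y,0])/1000).round(1) for x in (-38,-25,8)])
E
```

```text
t10.02 p [ 0.5598 -0.2826  0.1435] x [ 0.002 -0.001 -1.   ] y [0.913 0.407 0.001] f [ 0.2 -0.2  0.6] g 1.003
[-0.586  0.104  1.671  0.     1.365 -1.006]
[array([254. , 258.8]), array([254.1, 246.3]), array([254.4, 222.2])]
```

View pics/wrist11b.png

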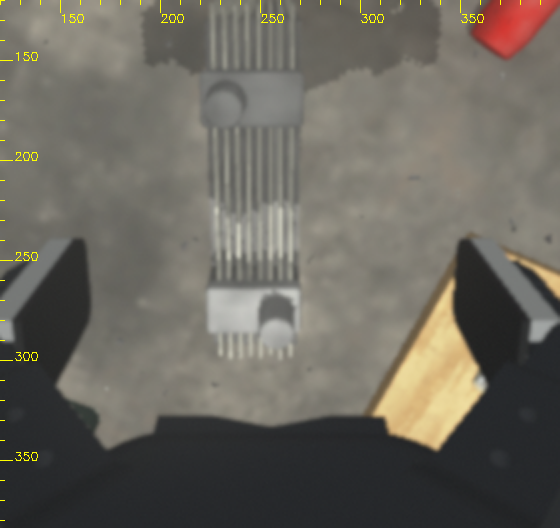

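View pics/side11b.png

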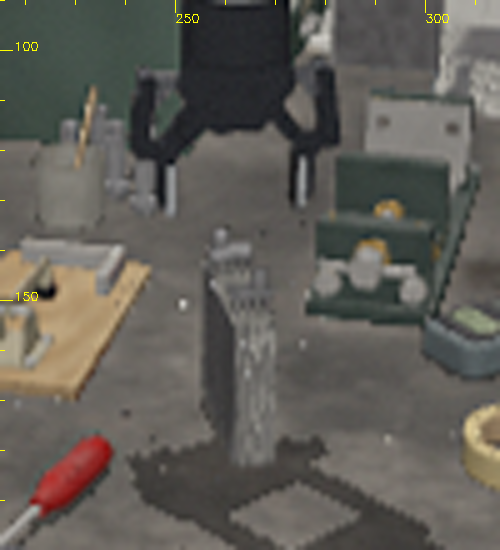

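```bash
python3 - <<'E'
from h import *
i=dict(np.load("w11.npz"))
s,R=st(); p=s["tool_pos"]
def P(n,pts,z):
    w=[R.T@(onz(i,u,v,z)-p)*1000 for u,v in pts]
    print(n,[q[1:].round(1) for q in w],"mid",((w[0]+w[1])/2)[1:].round(1),"len %.1f"%np.linalg.norm(w[1]-w[0]))
P("lug1 far",[(220.5,156),(270.5,156)],.132)
P("lug1 near",[(221,184),(271,182)],.132)
P("lug2 top",[(224,264),(269.5,263)],.132)
P("lug2 bot",[(224,286),(269.5,286)],.132)
P("posts",[(232,172),(258.5,286)],.145)
P("plates left",[(225,185),(224,260)],.125)
P("plates right",[(270,185),(269,260)],.125)
E
```

```text
t10.12 p [ 0.5601 -0.2831  0.1443] x [ 0.003 -0.002 -1.   ] y [0.913 0.407 0.002] f [1.1 0.5 0.3] g 1.002
lug1 far [array([-19.7, -40.3]), array([  9.3, -40.4])] mid [ -5.2 -40.3] len 29.0
lug1 near [array([-19.9, -23.6]), array([  9.8, -24.8])] mid [ -5.1 -24.2] len 29.8
lug2 top [array([-19.6,  29.4]), array([ 9.6, 28.6])] mid [-5. 29.] len 29.2
lug2 bot [array([-20. ,  45.4]), array([ 9.8, 45.4])] mid [-5.1 45.4] len 29.8
posts [array([-12.2, -33.6]), array([ 2.5, 37. ])] mid [-4.9  1.7] len 72.1
plates left [array([-18.3, -21.2]), array([-20.3,  30.3])] mid [-19.3   4.5] len 51.5
plates right [array([  9.6, -21.2]), array([ 9.6, 30.3])] mid [9.6 4.5] len 51.5
```

Emit:
{"name": "carry_out", "arguments": {
  "moves": [1,0.5,-0.5,0.2,0,1,1.5,-0.5,0.2,0,1,3,-0.5,0.2,0,1,5,-0.5,0.2,0,1,7,-0.5,0.2,0,1,8.3,-0.5,0.2,0,1,8.6,-0.5,0.2,0,1,8.6,-0.5,0.2,0,0.6,8.6,-0.5,0.2,0,0.5,8.6,-0.5,0.2,0,0.5,8.6,-0.5,0.2,0]
}}

```text
time: 11.03
tool_pos: [0.5561, -0.2872, 0.0577]
tool_rot: [0.594, 0.385, 0.592, -0.385]
contact_force: [0.3, 0.3, -0.5]
gripper_width: 0.602
```

```bash
python3 - <<'E'
from h import *
s,R=st()
i=imaging.camera_info("wrist")
for n in ("wrist","side"):
    im=imaging.grab_frame(n); cv2.imwrite(f"pics/{n}12.png",im[:,:,::-1])
crop("pics/wrist12b.png","pics/wrist12.png",120,120,400,384,2)
crop("pics/side12b.png","pics/side12.png",215,90,315,200,5)
E
```

```text
t11.03 p [ 0.5561 -0.2872  0.0577] x [ 0.002 -0.002 -1.   ] y [0.913 0.407 0.001] f [ 0.3  0.3 -0.5] g 0.602
```

View pics/wrist12b.png

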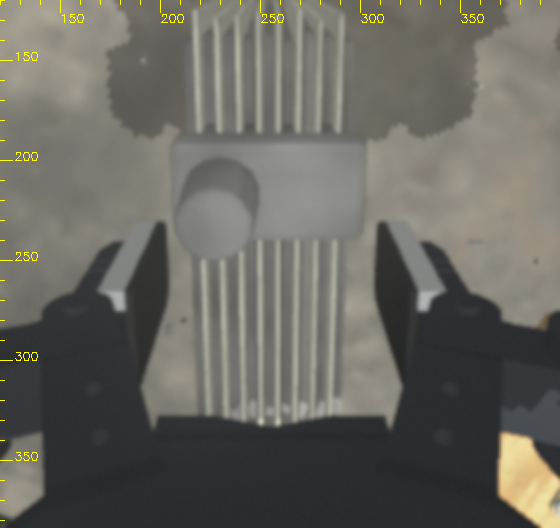

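View pics/side12b.png

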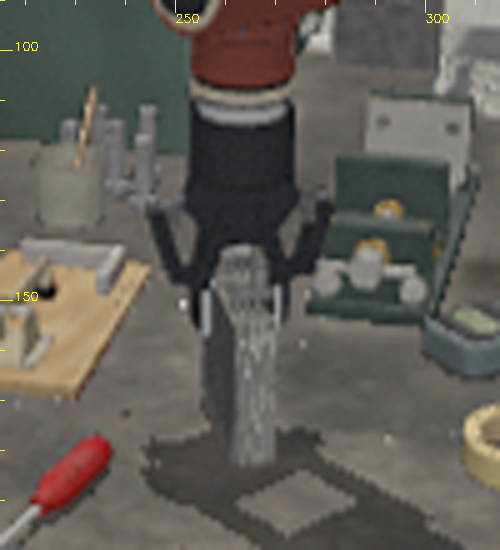

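Emit:
{"name": "carry_out", "arguments": {
  "moves": [0.4,0,0,0,0,0,0,0,0,0,0,0,0,0,0,0,0,0,0,0,0,0,0,0,0]
}}

```text
time: 11.55
tool_pos: [0.5555, -0.2869, 0.0568]
tool_rot: [0.593, 0.385, 0.593, -0.385]
contact_force: [-1.4, 0.6, 4.1]
gripper_width: 0.355
```

```bash
python3 - <<'E'
from h import *
s,R=st(); print(s["joint_pos"].round(3))
E
```

```text
t11.55 p [ 0.5555 -0.2869  0.0568] x [ 0.001 -0.001 -1.   ] y [0.913 0.407 0.   ] f [-1.4  0.6  4.1] g 0.355
[-0.596  0.189  1.731 -0.     1.221 -1.015]
```

Emit:
{"name": "carry_out", "arguments": {
  "moves": [0,-2,0,0,0,0,-5,0,0,0,0,-8,0.2,-1.5,0,0,-10,0.7,-4.5,0,0,-10,1.2,-8,0.02,0,-10,1.7,-11.5,0.03,0,-10,2.2,-15,0.04,0,-10,2.8,-18.5,0.05,0,-10,3.3,-22,0.06,0,-10,3.8,-25.5,0.08,0,-10,4.3,-28.5,0.087,0,-10,4.6,-30.5,0.087]
}}

```text
time: 12.55
tool_pos: [0.47, 0.0137, 0.1529]
tool_rot: [0.574, 0.41, 0.578, -0.411]
contact_force: [0.7, -0.1, -5.7]
gripper_width: 0.352
```

```bash
python3 - <<'E'
from h import *
s,R=st(); print(s["joint_pos"].round(3))
d=np.array([.458,.0675,.1595])-s["tool_pos"]; print(R.T@d*100, np.degrees(np.arctan2(R[1,1],R[0,1])))
for n in ("side",):
    im=imaging.grab_frame(n); cv2.imwrite(f"pics/{n}13.png",im[:,:,::-1])
crop("pics/side13b.png","pics/side13.png",180,60,330,260,3)
E
```

```text
t12.55 p [0.47   0.0137 0.1529] x [-0.005  0.002 -1.   ] y [ 0.945  0.327 -0.004] f [ 0.7 -0.1 -5.7] g 0.352
[-1.300e-01 -2.870e-01  2.019e+00  1.000e-03  1.415e+00 -4.640e-01]
[-0.64594924  0.61853658 -5.47570877] 19.105751965362625
```

View pics/side13b.png

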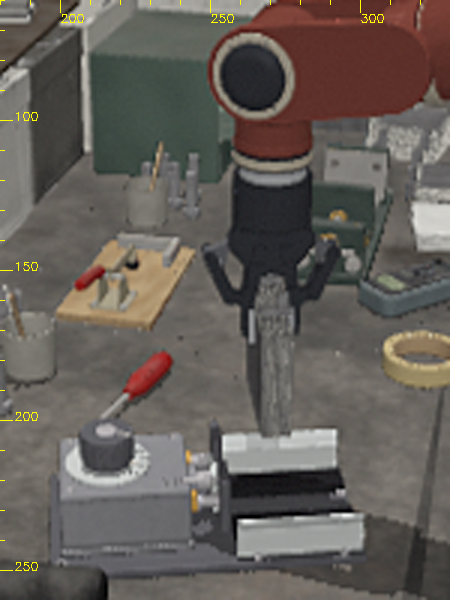

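Emit:
{"name": "carry_out", "arguments": {
  "moves": [0,0,0.2,-1.5,0,0,0,0.4,-3.5,0,0,0,0.6,-5,0,0,0,0.6,-5.5,0,0,0,0.6,-5.5,0,0,0,0.6,-5.5,0,0,0,0.6,-5.5,0]
}}

```text
time: 13.18
tool_pos: [0.4605, 0.0641, 0.1552]
tool_rot: [0.575, 0.41, 0.576, -0.411]
contact_force: [0.2, 0.2, -6.6]
gripper_width: 0.355
```

```bash
python3 - <<'E'
from h import *
s,R=st(); p=s["tool_pos"]
d=np.array([.458,.0675,.1595])-p; print(R.T@d*100, np.degrees(np.arctan2(R[1,1],R[0,1])))
i=imaging.camera_info("wrist"); np.savez("w14.npz",**i)
for n in ("wrist","side","scene"):
    im=imaging.grab_frame(n); cv2.imwrite(f"pics/{n}14.png",im[:,:,::-1])
crop("pics/wrist14b.png","pics/wrist14.png",100,0,500,340,2)
crop("pics/side14b.png","pics/side14.png",190,110,320,260,5)
crop("pics/scene14b.png","pics/scene14.png",180,125,300,245,6)
E
```

```text
t13.18 p [0.4605 0.0641 0.1552] x [-0.001 -0.    -1.   ] y [ 0.946  0.325 -0.001] f [ 0.2  0.2 -6.6] g 0.355
[-0.43402583 -0.1262891  -0.40768948] 18.985504178325204
```

View pics/wrist14b.png

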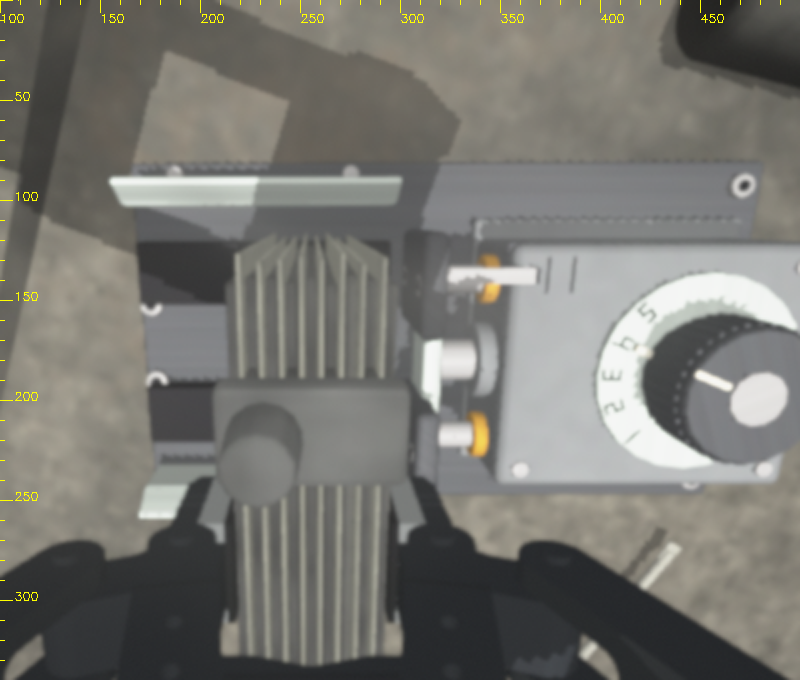

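View pics/side14b.png

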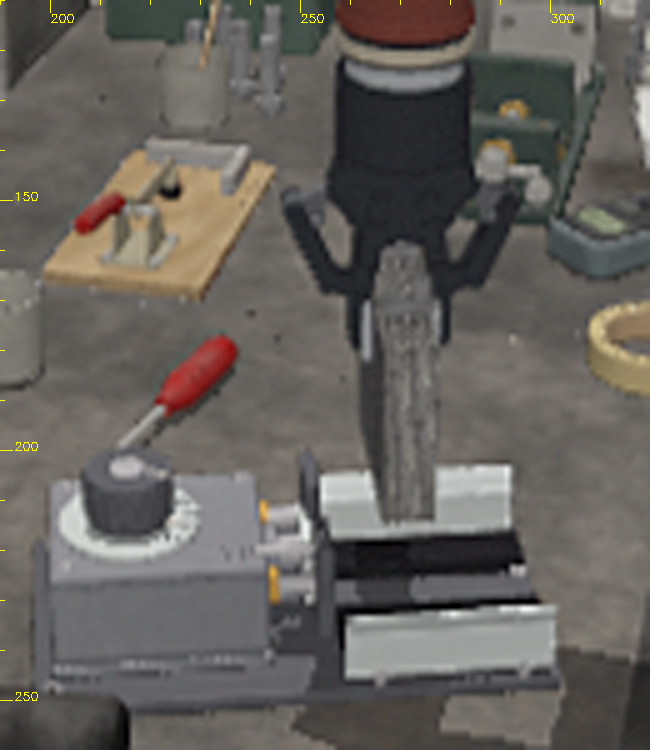

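View pics/scene14b.png

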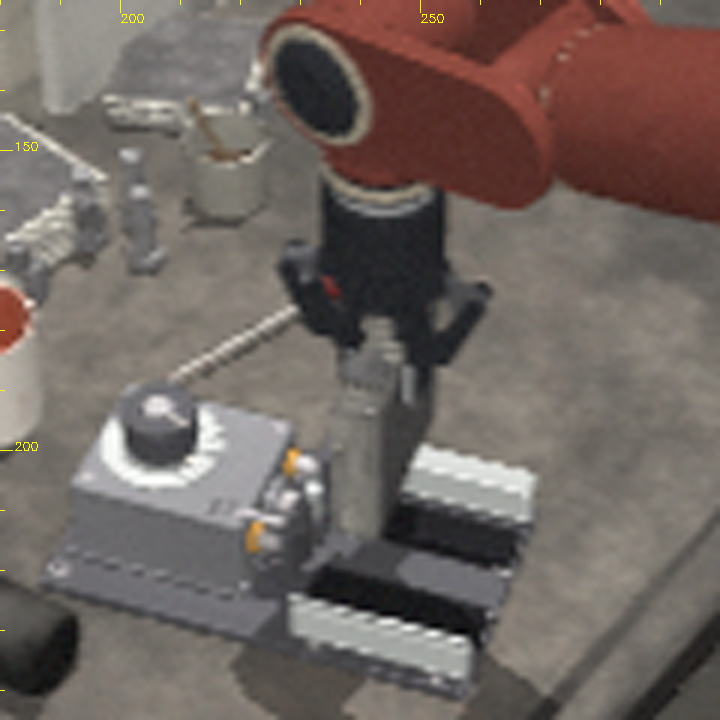

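```bash
python3 - <<'E'
from h import *
i=dict(np.load("w14.npz"))
s,R=st(); p=s["tool_pos"]; print(p)
c=lambda x,y:(100+x/2,y/2)
def T(n,pt,z): 
    X=onz(i,*c(*pt),z); print(n,X.round(4),"tool",(R.T@(X-p)*1000).round(1))
T("base far edge @200",(200,160),.01);T("base far edge @700",(700,160),.01)
T("base near edge @500",(500,493),.01);T("base near @680",(680,493),.01)
T("screw far",(743,185),.01)
T("hous screws near",(520,470),.075);T("hous screw near2",(764,470),.075)
T("collar cap",(759,400),.113)
T("lip far rail inner edge",(250,206),.04);T("lip far rail outer",(250,177),.053)
T("runner screw1",(151,308),.022);T("runner screw2",(157,379),.022)
for z in (.225,.2295,.233):
  T("lug far-left",(218,380),z);T("lug far-right",(410,380),z);T("lug near-left",(213,485),z);T("lug near-right",(408,485),z)
T("group far end L",(235,255),.22);T("R",(388,258),.22)
T("plate face top",(412,400),.085)
E
```

```text
t13.33 p [0.4609 0.0641 0.1558] x [-0. -0. -1.] y [ 0.946  0.325 -0.   ] f [ 0.4  0.5 -5.8] g 0.352
[0.4609051  0.06405264 0.15580578]
base far edge @200 [0.3808 0.1338 0.01  ] tool [145.8 -53.1 -92. ]
base far edge @700 [0.6068 0.2115 0.01  ] tool [145.7 185.9 -92.1]
base near edge @500 [0.5867 0.0206 0.01  ] tool [145.8 105.   81.9]
base near @680 [0.6809 0.0532 0.01  ] tool [145.7 204.6  81.8]
screw far [0.6319 0.2081 0.01  ] tool [145.7 208.6 -80.7]
hous screws near [0.5596 0.056  0.075 ] tool [80.8 90.8 39.7]
hous screw near2 [0.6594 0.0904 0.075 ] tool [ 80.7 196.3  39.5]
collar cap [0.6098 0.1193 0.113 ] tool [ 42.8 158.8  -3.8]
lip far rail inner edge [0.4127 0.1221 0.04  ] tool [115.8 -26.7 -70.5]
lip far rail outer [0.4104 0.1334 0.053 ] tool [102.8 -25.2 -82. ]
runner screw1 [0.3794 0.0601 0.022 ] tool [133.8 -78.3 -22.7]
runner screw2 [0.3917 0.0261 0.022 ] tool [133.8 -77.8  13.4]
lug far-left [0.4336 0.0987 0.225 ] tool [-69.2 -14.6 -41.6]
lug far-right [0.4629 0.1087 0.225 ] tool [-69.2  16.3 -41.6]
lug near-left [0.4381 0.0807 0.225 ] tool [-69.2 -16.1 -23.2]
lug near-right [0.4693 0.0915 0.225 ] tool [-69.2  16.8 -23.2]
lug far-left [0.4339 0.1001 0.2295] tool [-73.7 -13.8 -42.8]
lug far-right [0.4618 0.1096 0.2295] tool [-73.7  15.6 -42.8]
lug near-left [0.4382 0.083  0.2295] tool [-73.7 -15.4 -25.3]
lug near-right [0.4679 0.0932 0.2295] tool [-73.7  16.  -25.3]
lug far-left [0.4341 0.1011 0.233 ] tool [-77.2 -13.3 -43.8]
lug far-right [0.4609 0.1104 0.233 ] tool [-77.2  15.  -43.8]
lug near-left [0.4382 0.0847 0.233 ] tool [-77.2 -14.7 -26.9]
lug near-right [0.4668 0.0946 0.233 ] tool [-77.2  15.4 -27. ]
group far end L [0.43   0.1179 0.22  ] tool [-64.2 -11.8 -61. ]
R [0.4533 0.1255 0.22  ] tool [-64.2  12.8 -60.5]
plate face top [0.5011 0.0727 0.085 ] tool [70.8 40.9  4.9]
```

Emit:
{"name": "carry_out", "arguments": {
  "moves": [0,0,0,-0.3,0,0,1,0,-0.5,0,0,2.5,0,-0.5,0,0,3.5,0,-0.5,0,0,4,0,-0.5,0,0,4,0,-0.5,0,0,4,0,-0.5,0]
}}

```text
time: 13.92
tool_pos: [0.4589, 0.0695, 0.1156]
tool_rot: [0.575, 0.41, 0.576, -0.411]
contact_force: [0.3, 0.4, -5.3]
gripper_width: 0.357
```

```bash
python3 - <<'E'
from h import *
s,R=st(); p=s["tool_pos"]
i=imaging.camera_info("wrist"); np.savez("w15.npz",**i)
for n in ("wrist","side","scene"):
    im=imaging.grab_frame(n); cv2.imwrite(f"pics/{n}15.png",im[:,:,::-1])
crop("pics/wrist15b.png","pics/wrist15.png",100,0,500,340,2)
crop("pics/side15b.png","pics/side15.png",220,150,320,260,6)
E
```

```text
t13.92 p [0.4589 0.0695 0.1156] x [-0.001  0.    -1.   ] y [ 0.945  0.326 -0.001] f [ 0.3  0.4 -5.3] g 0.357
```

View pics/wrist15b.png

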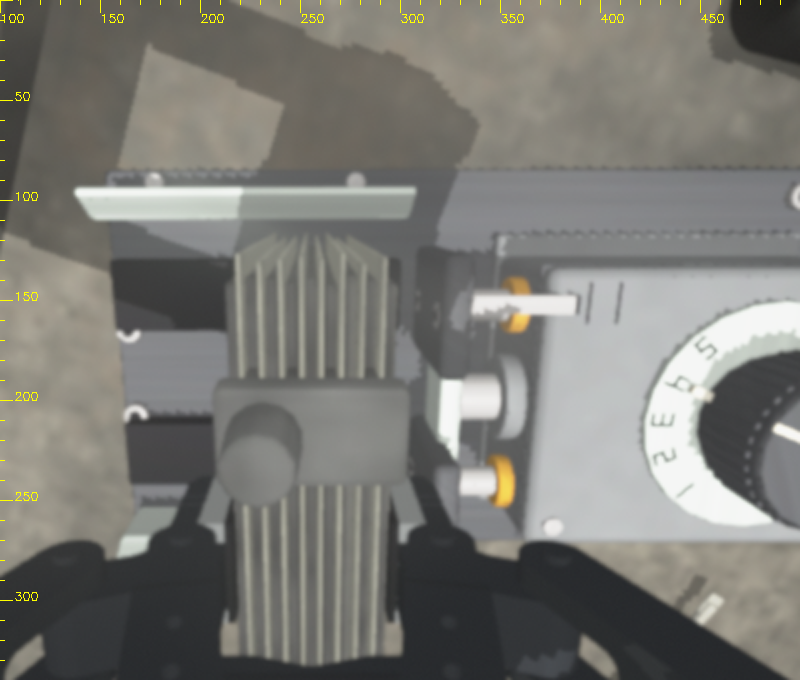

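View pics/side15b.png

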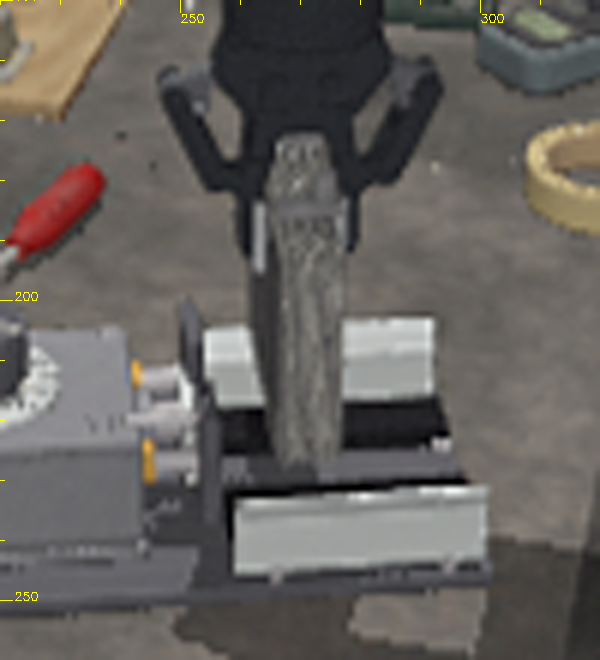

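```bash
python3 - <<'E'
from h import *
i=dict(np.load("w15.npz"))
s,R=st(); p=s["tool_pos"]; print(p)
c=lambda x,y:(100+x/2,y/2)
def T(n,pt,z): 
    X=onz(i,*c(*pt),z); print(n,X.round(4),"tool",(R.T@(X-p)*1000).round(1))
T("base far edge @200",(200,168),.01);T("base far edge @700",(700,167),.01)
T("hous screw near",(553,527),.075)
T("far rail inner bottom of lip",(250,219),.04);T("lip outer",(250,187),.053)
T("runner screw1",(129,333),.022);T("runner screw2",(135,411),.022)
T("dial: 3 mark",(660,419),.079)
T("hous left edge far",(545,270),.075);T("hous left near",(523,540),.075)
T("plate face top",(438,430),.085)
X=np.array([.6095,.1194,.113]); print(R.T@(X-p)*1000)
E
```

```text
t14.07 p [0.4599 0.0694 0.1169] x [ 0.002 -0.    -1.   ] y [0.945 0.326 0.002] f [ 0.2  0.  -5.7] g 0.359
[0.45993644 0.06944977 0.11694833]
base far edge @200 [0.3876 0.1355 0.01  ] tool [106.8 -47.  -86.1]
base far edge @700 [0.5852 0.204  0.01  ] tool [107.2 162.1 -86.4]
hous screw near [0.5598 0.0561 0.075 ] tool [42.1 90.  45.1]
far rail inner bottom of lip [0.4163 0.1238 0.04  ] tool [ 76.9 -23.7 -65.7]
lip outer [0.4142 0.1348 0.053 ] tool [ 63.9 -22.1 -76.7]
runner screw1 [0.3798 0.061  0.022 ] tool [ 94.8 -78.7 -18.2]
runner screw2 [0.3911 0.0277 0.022 ] tool [ 94.8 -78.8  17. ]
dial: 3 mark [0.5747 0.1078 0.079 ] tool [ 38.2 121.    1.2]
hous left edge far [0.5169 0.1415 0.075 ] tool [ 42.   77.3 -49.6]
hous left near [0.5514 0.0475 0.075 ] tool [42.1 79.3 50.5]
plate face top [0.5014 0.0804 0.085 ] tool [32.  42.8  3.1]
[  4.21233033 157.66998261   1.51862372]
```

Emit:
{"name": "carry_out", "arguments": {
  "moves": [0,0.8,0,0,0,0,1.6,0,0,0,0,2.4,0,0,0,0,3,0,0,0,0,3.2,0,0,0,0,3.2,0,0,0,0,3.2,0,0,0]
}}

```text
time: 14.65
tool_pos: [0.4591, 0.0695, 0.0838]
tool_rot: [0.576, 0.41, 0.576, -0.411]
contact_force: [0.3, 0.8, -7.1]
gripper_width: 0.355
```

```bash
python3 - <<'E'
from h import *
s,R=st(); p=s["tool_pos"];print(s["ft_torque"].round(2))
i=imaging.camera_info("wrist"); np.savez("w16.npz",**i)
for n in ("wrist","side","scene"):
    im=imaging.grab_frame(n); cv2.imwrite(f"pics/{n}16.png",im[:,:,::-1])
crop("pics/wrist16b.png","pics/wrist16.png",100,0,500,340,2)
crop("pics/side16b.png","pics/side16.png",220,150,320,260,6)
E
```

```text
t14.65 p [0.4591 0.0695 0.0838] x [-0.  0. -1.] y [ 0.945  0.326 -0.   ] f [ 0.3  0.8 -7.1] g 0.355
[ 0.04 -0.04  0.01]
```

View pics/side16b.png

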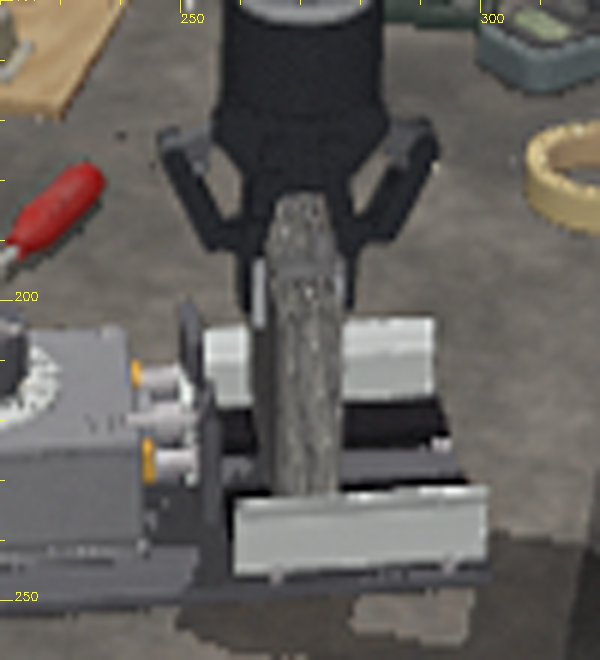

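Emit:
{"name": "carry_out", "arguments": {
  "moves": [0,0.1,0,0,0,0,0.2,0,0,0,0,0.3,0,0,0,0,0.3,0,0,0]
}}

```text
time: 15.13
tool_pos: [0.459, 0.0695, 0.0807]
tool_rot: [0.576, 0.41, 0.576, -0.411]
contact_force: [-0.1, 0.3, -6.7]
gripper_width: 0.354
```

Emit:
{"name": "carry_out", "arguments": {
  "moves": [0,0.1,0,0,0,0,0.1,0,0,0]
}}

```text
time: 15.3
tool_pos: [0.459, 0.0695, 0.0797]
tool_rot: [0.576, 0.41, 0.576, -0.411]
contact_force: [-0.3, 0.2, -6.5]
gripper_width: 0.354
```

Emit:
{"name": "carry_out", "arguments": {
  "moves": [0,0.1,0,0,0,0,0.1,0,0,0]
}}

```text
time: 15.47
tool_pos: [0.4591, 0.0695, 0.0788]
tool_rot: [0.576, 0.41, 0.576, -0.411]
contact_force: [-0.4, -0.0, -7.2]
gripper_width: 0.355
```

Emit:
{"name": "carry_out", "arguments": {
  "moves": [0,0.1,0,0,0,0,0.1,0,0,0]
}}

```text
time: 15.63
tool_pos: [0.4597, 0.0694, 0.0788]
tool_rot: [0.576, 0.411, 0.575, -0.41]
contact_force: [-1.9, -0.2, -1.9]
gripper_width: 0.352
```

Emit:
{"name": "carry_out", "arguments": {
  "moves": [0,-0.03,0,0,0,0,-0.03,0.3,0,0,0,-0.03,0.6,0,0,0,-0.03,0.9,0,0,0,-0.03,1.2,0,0,0,-0.03,1.5,0,0,0,-0.03,1.8,0,0,0,-0.03,2,0,0,0,-0.03,2,0,0,0,-0.03,2,0,0]
}}

```text
time: 16.47
tool_pos: [0.479, 0.0761, 0.0787]
tool_rot: [0.576, 0.411, 0.575, -0.41]
contact_force: [1.3, -0.0, 0.4]
gripper_width: 0.353
```

```bash
python3 - <<'E'
from h import *
s,R=st(); p=s["tool_pos"];print(s["ft_torque"].round(2))
i=imaging.camera_info("wrist"); np.savez("w17.npz",**i)
for n in ("wrist","side","scene"):
    im=imaging.grab_frame(n); cv2.imwrite(f"pics/{n}17.png",im[:,:,::-1])
crop("pics/wrist17b.png","pics/wrist17.png",140,0,460,300,2)
crop("pics/side17b.png","pics/side17.png",215,150,305,250,6)
E
```

```text
t16.47 p [0.479  0.0761 0.0787] x [ 0.002  0.    -1.   ] y [0.945 0.326 0.002] f [ 1.3 -0.   0.4] g 0.353
[-0.07 -0.04 -0.  ]
```

View pics/wrist17b.png

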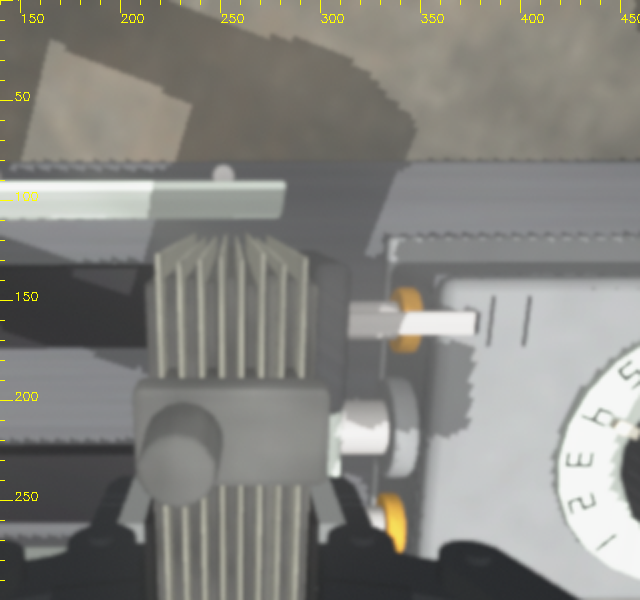

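View pics/side17b.png

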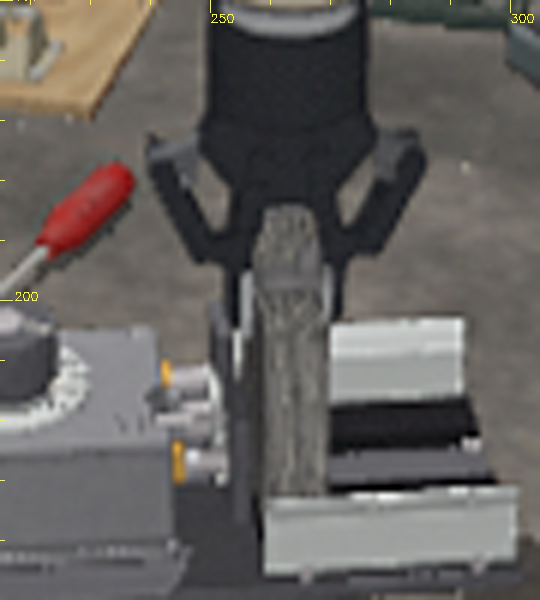

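Emit:
{"name": "carry_out", "arguments": {
  "moves": [0,-0.03,0.1,0,0,0,-0.03,0.3,0,0,0,-0.03,0.4,0,0,0,-0.03,0.4,0,0]
}}

```text
time: 16.95
tool_pos: [0.4818, 0.0772, 0.0788]
tool_rot: [0.576, 0.41, 0.576, -0.411]
contact_force: [-2.3, -1.2, 3.6]
gripper_width: 0.353
```

Emit:
{"name": "carry_out", "arguments": {
  "moves": [0,0,0.1,0,0,0,0,0.2,0,0,0,0,0.2,0,0]
}}

```text
time: 17.2
tool_pos: [0.4839, 0.078, 0.0788]
tool_rot: [0.576, 0.411, 0.576, -0.41]
contact_force: [-1.6, -0.6, 5.1]
gripper_width: 0.36
```

Emit:
{"name": "carry_out", "arguments": {
  "moves": [0,0,0.1,0,0,0,0,0.2,0,0,0,0,0.2,0,0]
}}

```text
time: 17.45
tool_pos: [0.4847, 0.0782, 0.0787]
tool_rot: [0.575, 0.409, 0.577, -0.411]
contact_force: [-8.0, -2.1, 8.7]
gripper_width: 0.355
```

Emit:
{"name": "carry_out", "arguments": {
  "moves": [0,-0.1,0,0,0,0,-0.1,0,0,0,0,-0.1,0,0,0]
}}

```text
time: 17.7
tool_pos: [0.4847, 0.0782, 0.0788]
tool_rot: [0.575, 0.41, 0.576, -0.411]
contact_force: [-4.7, -3.0, 1.8]
gripper_width: 0.353
```

```bash
python3 - <<'E'
from h import *
s,R=st(); p=s["tool_pos"];print(s["ft_torque"].round(2), "fx force",s["contact_force"]@np.array([.9455,.3256,0]))
i=imaging.camera_info("wrist"); np.savez("w18.npz",**i)
for n in ("wrist","side"):
    im=imaging.grab_frame(n); cv2.imwrite(f"pics/{n}18.png",im[:,:,::-1])
crop("pics/wrist18b.png","pics/wrist18.png",140,60,460,300,2)
crop("pics/side18b.png","pics/side18.png",215,150,305,250,6)
E
```

```text
t17.70 p [0.4847 0.0782 0.0788] x [-0.002 -0.001 -1.   ] y [ 0.945  0.326 -0.002] f [-4.7 -3.   1.8] g 0.353
[-0.58  0.8   0.25] fx force -5.391642415523642
```

View pics/wrist18b.png

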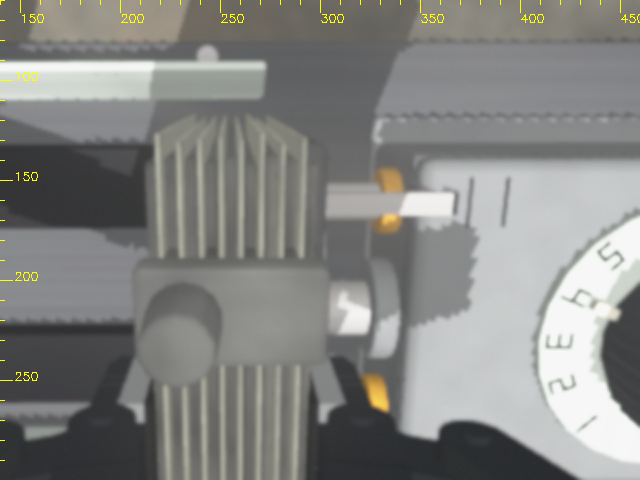

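View pics/side18b.png

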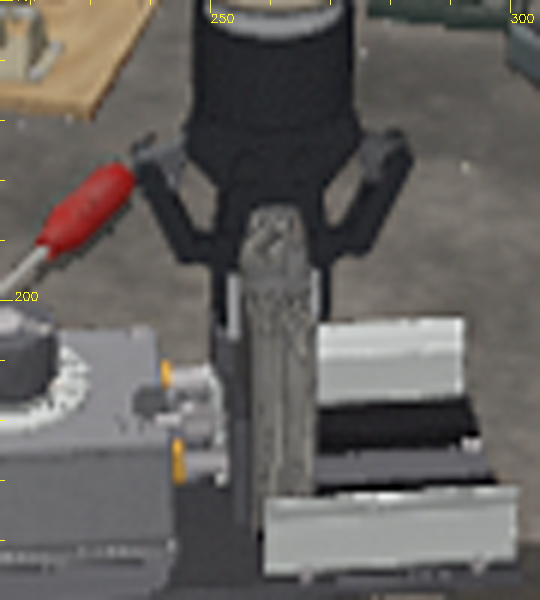

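Emit:
{"name": "carry_out", "arguments": {
  "moves": [0,-0.05,0.1,0,0,0,-0.05,0.2,0,0,0,-0.05,0.3,0,0,0,-0.05,0.3,0,0,0,-0.05,0.3,0,0]
}}

```text
time: 18.22
tool_pos: [0.4855, 0.0786, 0.0788]
tool_rot: [0.574, 0.408, 0.578, -0.413]
contact_force: [-11.2, -4.9, 6.0]
gripper_width: 0.354
```

Emit:
{"name": "carry_out", "arguments": {
  "moves": [0,0,0.1,0,0,0,0,0.2,0,0,0,0,0.3,0,0,0,0,0.3,0,0]
}}

```text
time: 18.55
tool_pos: [0.488, 0.0794, 0.0788]
tool_rot: [0.574, 0.408, 0.578, -0.413]
contact_force: [-10.4, -4.6, 6.8]
gripper_width: 0.354
```

```bash
python3 - <<'E'
from h import *
s,R=st(); p=s["tool_pos"];print(s["ft_torque"].round(2), "fx force",s["contact_force"]@np.array([.9455,.3256,0]))
i=imaging.camera_info("wrist"); np.savez("w19.npz",**i)
for n in ("wrist","side"):
    im=imaging.grab_frame(n); cv2.imwrite(f"pics/{n}19.png",im[:,:,::-1])
crop("pics/wrist19b.png","pics/wrist19.png",140,60,460,300,2)
crop("pics/side19b.png","pics/side19.png",215,150,305,250,6)
E
```

```text
t18.55 p [0.488  0.0794 0.0788] x [-0.009 -0.003 -1.   ] y [ 0.945  0.327 -0.01 ] f [-10.4  -4.6   6.8] g 0.354
[-1.06  2.14  0.19] fx force -11.326357671429689
```

View pics/wrist19b.png

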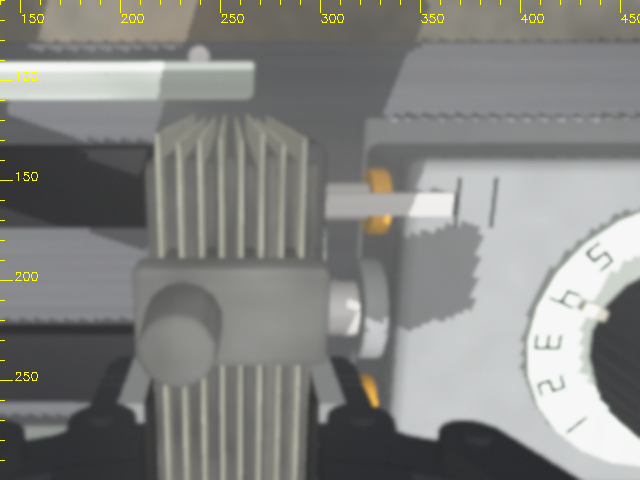

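View pics/side19b.png

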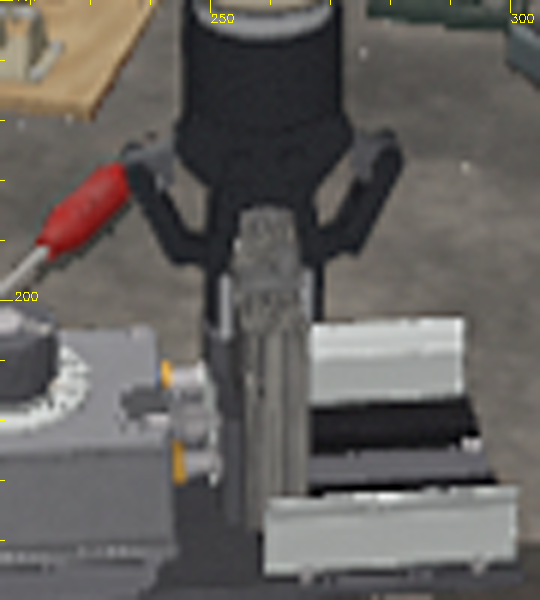

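Emit:
{"name": "carry_out", "arguments": {
  "moves": [0,-0.05,0,0,0,0,-0.1,0.1,0,0,0,-0.1,0.2,0,0,0,-0.1,0.3,0,0,0,-0.1,0.4,0,0,0,-0.1,0.5,0,0,0,-0.1,0.5,0,0,0,-0.1,0.5,0,0]
}}

```text
time: 19.32
tool_pos: [0.4919, 0.0809, 0.0788]
tool_rot: [0.574, 0.407, 0.578, -0.413]
contact_force: [-11.0, -6.3, 4.1]
gripper_width: 0.355
```

```bash
python3 - <<'E'
from h import *
s,R=st(); p=s["tool_pos"];print(s["ft_torque"].round(2), "fx force",s["contact_force"]@np.array([.9455,.3256,0]))
i=imaging.camera_info("wrist"); np.savez("w20.npz",**i)
for n in ("wrist","side","scene"):
    im=imaging.grab_frame(n); cv2.imwrite(f"pics/{n}20.png",im[:,:,::-1])
crop("pics/wrist20b.png","pics/wrist20.png",140,60,460,300,2)
crop("pics/side20b.png","pics/side20.png",195,130,325,260,5)
E
```

```text
t19.32 p [0.4919 0.0809 0.0788] x [-0.011 -0.003 -1.   ] y [ 0.945  0.327 -0.011] f [-11.   -6.3   4.1] g 0.355
[-1.16  2.11  0.21] fx force -12.462353772229669
```

View pics/wrist20b.png

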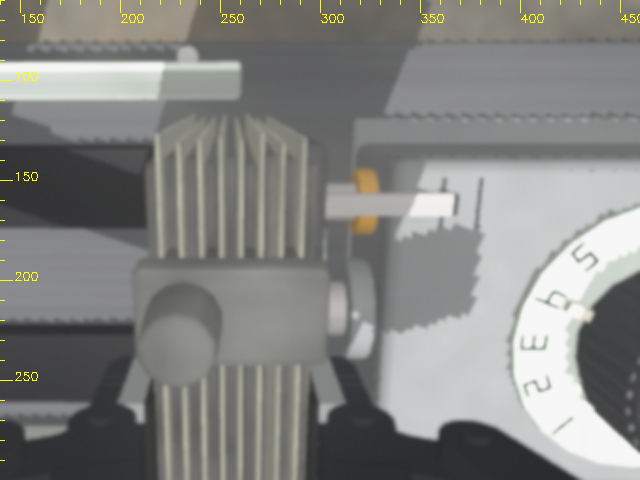

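View pics/side20b.png

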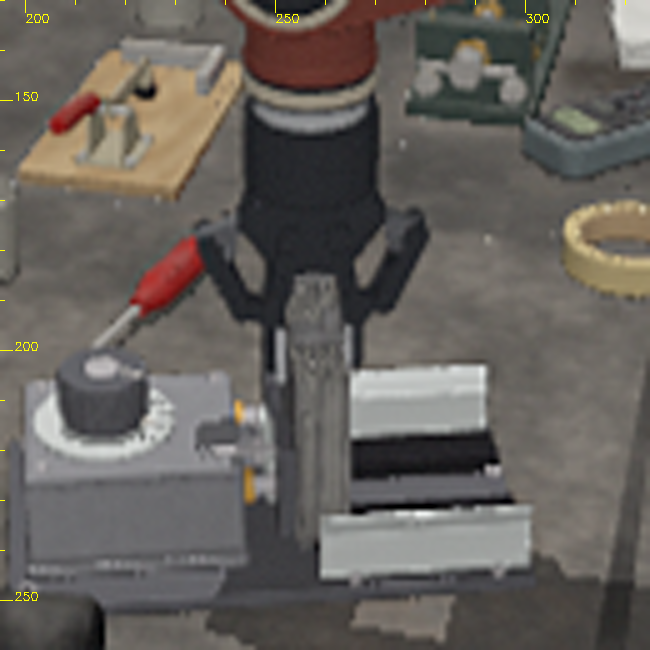

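Emit:
{"name": "carry_out", "arguments": {
  "moves": [0,-0.05,0.1,0,0,0,-0.05,0.1,0,0,0,-0.05,0.1,0,0,0,-0.05,0.1,0,0,0,-0.05,0.1,0,0,0,-0.05,0.1,0,0]
}}

```text
time: 19.97
tool_pos: [0.4926, 0.0811, 0.0788]
tool_rot: [0.573, 0.407, 0.578, -0.414]
contact_force: [-11.3, -6.1, 0.8]
gripper_width: 0.354
```

```bash
python3 - <<'E'
from h import *
s,R=st(); p=s["tool_pos"];print(s["ft_torque"].round(2), "fx force",s["contact_force"]@np.array([.9455,.3256,0]),np.abs(s["joint_vel"]).max())
i=imaging.camera_info("wrist")
for n in ("wrist","side","scene"):
    im=imaging.grab_frame(n); cv2.imwrite(f"pics/{n}21.png",im[:,:,::-1])
crop("pics/wrist21b.png","pics/wrist21.png",140,60,460,300,2)
s,R=st();print("fx force",s["contact_force"]@np.array([.9455,.3256,0]))
X=np.array([.6094,.1194,.113]);print("collar in tool",R.T@(X-p)*1000)
c=lambda x,y:(140+x/2,60+y/2)
for n,pt,z in [("far rail inner",(200,98),.04),("base far edge",(500,41),.01),("base far",(430,41),.01),("base far L",(50,46),.01),("housing far edge",(500,159),.075),("lug FL",(133,262),.154),("lug FR",(329,262),.154)]:
    X=onz(i,*c(*pt),z); print(n,(R.T@(X-p)*1000).round(1))
E
```

```text
t19.97 p [0.4926 0.0811 0.0788] x [-0.011 -0.004 -1.   ] y [ 0.945  0.327 -0.012] f [-11.3  -6.1   0.8] g 0.354
[-1.26  2.01  0.17] fx force -12.673838819842096 0.002021463645654748
t20.12 p [0.4926 0.0811 0.0787] x [-0.011 -0.004 -1.   ] y [ 0.945  0.327 -0.012] f [-10.2  -7.    2.4] g 0.357
fx force -11.904634055533815
collar in tool [-35.67829359 122.52080882   1.94719329]
far rail inner [ 38.9  -9.3 -65.9]
base far edge [ 67.7  97.2 -85.4]
base far [ 67.9  72.2 -85.4]
base far L [ 69.6 -65.  -83.9]
housing far edge [  2.9  73.9 -50.1]
lug FL [-75.1 -14.2 -42.6]
lug FR [-75.4  15.6 -42.7]
```

View pics/wrist21b.png

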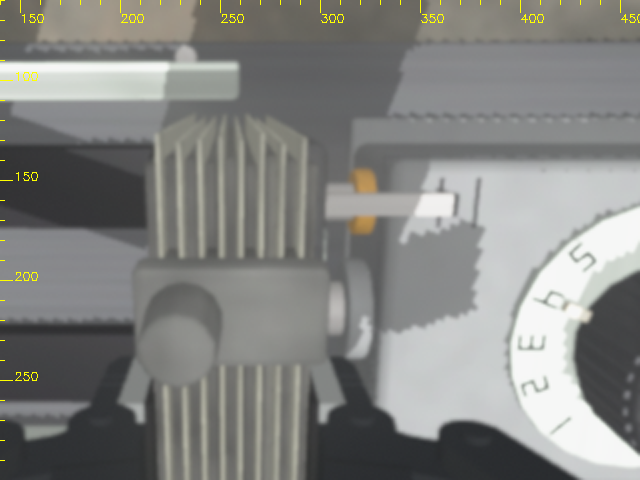

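View pics/scene21.png

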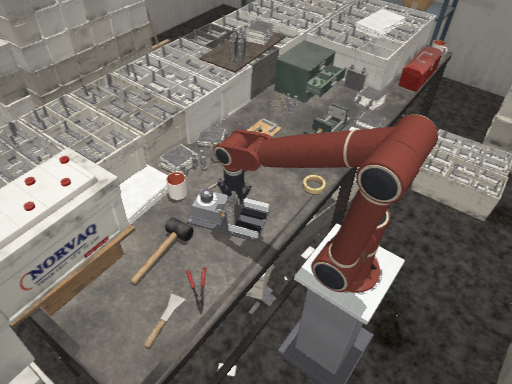

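```bash
python3 - <<'E'
from plant import workorder
print(workorder.job_done())
E
```

```text
the job is handed in; nothing more can be done
None
```

I set the collar to 4 and let go. Then I stood the plate group on the bed between the rails, pressed it against the sprung plate and handed the job in at about 20 s. The gripper still holds the group there.

Last checks before handing in:
- **Collar:** the white mark points to 4. After release I measured it at about 1.16 rad, against the 1.2 rad stop, and it looked unchanged at the end.
- **Pressure plate:** the pointer stands about midway between the two lines, so travel is about 8.5 mm. The wrist reads 11.9 to 12.7 N along the pressing direction, and 8.5 mm at setting 4 should give about 12.6 N.
- **Plate group:** the tool is tilted by about 0.01 rad and square to the fixture within about 0.01 rad. The group sits within about 2 mm of mid-channel on the bed. It has not moved in the jaws, which read 0.354 open (about 30 mm), and the arm is at rest.
- **Bystanders:** those in view had not visibly moved, and the arm never came near any of them. I checked this only by eye.

Three things disagreed:
- **Fingertip position:** the tips stand about 33 mm farther back than `manip.tcp_to_tips` says. My first try at the collar therefore closed on air above it, without contact. I measured the offset in the pictures and corrected for it.
- **Bed load:** the tool bore down by up to about 9 N while sliding the group on, so I raised it in small steps. At the end it still reads 1 to 2 N downward.
- **Side load:** about 2 N across the pressing direction remained at the end.

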